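Clamp the cheese in the slicing guide with the carriage feed knob

TASK

Take the block of cheese from the board and set it upright in the channel of the slicing guide, between the sprung pad and the end plate. Then wind the feed knob on the carriage clockwise, letting your hand go along with it as the carriage runs, until the cheese is pushed right up to the end plate and held there snugly, at about 11 N of pad pressure and never above 25 N, so it is not crushed. Move the carriage only by its knob, let go at the end, and leave the jar, bread and basket alone.

Things in the scene. Friction and masses are not known exactly. Their poses are not given: they have to be found in the camera images.
- cheese_mid (a point): Centre of the loose, upright block of pale yellow cheese: 50 (its x) x 70 (its y) x 64 mm tall, 0.17 to 0.38 kg, firm; 32 mm above its underside, z up. A half turn makes no difference. It starts on a wooden board 16 mm thick and goes into the channel with its 70 mm side along the channel.
- guide: Slicing guide, fixed: white bed 110 (x) x 350 (y) x 14 mm, origin on its underside, z up, feed direction +y. From y = -25 to 115 mm two side walls, tops 30 mm above the table, form a channel 58 mm wide about x = 0. The end plate (52 mm wide, top 70 mm) closes it: adjustable, its face anywhere from y = 69 to 81 mm, not measured, to be found by feel.
- channel_floor (a point): Point on the channel's floor (14 mm above the table), midway between the pad at rest (face at guide y = -21 mm) and the end plate's mean place (guide y = 27 mm); axes as the guide's. Cheese set down over it, along y, has about 7 to 19 mm free at the end plate and 13 mm at the pad.
- knob_grip (a point): Grip point of the black feed knob, on its vertical axis, in its bar: 58 mm long (x of this frame), 14 mm thick (y), 36 mm tall, standing on a 60 mm disc. The point is 24 mm above the disc, 12 mm below the bar's top, 104 mm above the table; it turns and travels with the knob. z up. The bar looks the same after half a turn.
- knob (a joint): Knob turn, rad, 0 at start (bar across the feed), growing clockwise from above, at most 4.1. Each rad feeds carriage, pad and knob 12 mm along guide +y. Friction: 0.30 N m either way, so it stays where left and a still hand may read anything in that band. Each N of pad pressure adds 0.012 N m: about 1 to 3 N to slide the cheese; once seated, 48 N more per rad as the pad's springs yield.
- carriage: Aluminium carriage under the knob, 50 wide, 80 long, top 66 mm above the table. Origin on the knob's axis at table height; y along the feed. On its front it carries the white sprung pad, 46 wide, top 62 mm above the table, face 72 mm ahead of the origin, that pushes the cheese and yields back 4 N per mm, up to 10 mm. Move it only by the knob.
- jar: Jar with a steel cap, 68 mm across, 100 mm tall, stands by; origin under its centre. Leave alone.
- bread: Stack of four slices of bread, about 100 x 98 x 50 mm, lies by; origin under its centre. Leave alone.
- basket: Bread basket 130 x 200 x 70 mm with rolls, stands by; origin under its centre. Leave alone.
There are look-alikes about, which are no part of the job. What is meant by the part that bears cheese_mid is not turquoise, and is the smaller of those in its own colour.

How it is judged:
On the way, in this order (a step that is already met when the one before it is completed fails the run):
1. the cheese stands in the channel, let go, before it is clamped (x of cheese_mid in the frame of guide between -0.007 and 0.007 m and y of cheese_mid in the frame of guide between -0.005 and 0.062 m and z of cheese_mid in the frame of guide between 0.043 and 0.05 m and angle between the y axis of cheese_mid and the y axis of guide, either way round below 0.1 rad and angle between cheese_mid's own z axis and vertical below 0.08 rad and contact force between the fingers and cheese below 0.2 N and contact force between carriage and cheese below 4 N), for 0.2 s.
2. the wound carriage presses the cheese against the end plate (x of cheese_mid in the frame of guide between -0.007 and 0.007 m and y of cheese_mid in the frame of guide between -0.005 and 0.062 m and z of cheese_mid in the frame of guide between 0.043 and 0.05 m and angle between the y axis of cheese_mid and the y axis of guide, either way round below 0.1 rad and angle between cheese_mid's own z axis and vertical below 0.08 rad and contact force between carriage and cheese above 5 N and value of joint knob above 1.2 rad), for 0.3 s.
At the end, for the whole second after the job is handed in: The cheese stands upright in the channel along it (within 7 mm of its centre line, 0.1 rad), on its floor, at rest, pressed against the end plate by the pad with 5 to 18 N; the knob is let go (all of step 2 and contact force between carriage and cheese below 18 N and linear speed of cheese below 0.01 m/s); the robot touches nothing.
It fails at once if the pad crushes the cheese (over 25 N) (contact force between carriage and cheese above 25 N).
It fails at once if the carriage is shoved by hand instead of wound by its knob (contact force between any of the fingers, the arm and carriage_c0 above 8 N or contact force between any of the fingers, the arm and pad_c0 above 8 N).
It fails at once if jar, bread or basket is disturbed (distance of any of jar, bread, basket from where it was at the start of the episode above 0.03 m).
It also fails if it takes over 72 s, if anything falls off the work surface, if the arm or the gripper's body presses on something with over 40 N, if the wrist force passes 120 N, or if a joint passes its speed limit or range.

ROBOT

A 7-joint arm with a two-finger parallel gripper is mounted at the origin on the work surface. World frame = base frame: x ahead of the robot, y to its left, z up, the work surface at z = 0. Lengths are in m, angles in rad, forces in N, time in s.
With the tool pointing down it reaches from about 0.4 to 0.85 m from the base axis. Payload 10.4 kg.
Tool frame: the origin (TCP) lies at the centre of the arm's flange, where the gripper is bolted on; the fingertips stand 173 mm ahead of it and the grasp point (between the pads) lies 155 mm ahead of it (manip.nose_length is the distance from the TCP to the fingertips, in m); z points along the fingers, x is the direction in which the jaws open and shut, and the axes are right-handed (so a half turn about z gives the same grasp; the last joint's range is limited). The gripper opens to 85 mm and grips with 20 to 120 N. Pads are 22 mm wide; open, the fingers measure 114 mm over their backs; the gripper's body (76 mm by 85 mm) begins 54 mm behind the grasp point. The pads swing forward as they close: fully open they stand 13 mm farther back than shut.
Start: joints at [-1.305, 0.332, -0.065, 1.46, 0.022, 1.35, -0.088], TCP at [0.178, 0.599, 0.405] pointing down, gripper open.
Joint ranges: [-2.6, 2.6], [-0.5, 2.12], [-1.47, 1.34], [0.16, 2.42], [-1.27, 4.41], [0.06, 2.06], [-2.6, 2.6]. Speed limits (rad/s): [2.22, 2.22, 2.79, 2.79, 3.14, 3.14, 3.14].

INTERFACE

Orientations are given as a unit quaternion [x, y, z, w].
In Python, from workcell import status, cams, order, manip gives the robot as it stands.
- The arm moves only by the tool servo_tool, never from a script. Its argument "motion" is a list that holds one entry, the list of rows, each a list of 6 numbers: the shift along the tool's x, y, z in units of 50 mm (1.0 is 50 mm), then the turn, a rotation vector about the tool's x, y, z in units of 5 degrees (1.0 is 5 degrees). In form: [[[x, y, z, ax, ay, az], ...]]. A call has 1 to 12 rows; each row shifts and turns the pose as measured when the row begins, along the tool's axes as they then stand; what a row does not reach is not made up. A row lasts 1/10 s, in which the tool goes at most 50 mm and 8.59 degrees, less where a joint would pass 70% of its speed; a pose out of reach is approached as far as the arm can. A call is refused whole if a number of a shift passes 1 or a number of a turn 1, either way. A call with a gripper value outside its range is refused whole. "jaw" is the closure in counts, from 0 (fully open) to 255 (shut), set as the call begins (left out, the last holds). The fingers move at their own pace and stop on an object; "force" is the grip in N (left out, the last holds). Time passes only in rows, so rows that do not move let the fingers close. It gives the time, the measured TCP pose, the force and the opening at its end, in the units of the state.
- status.get_obs(): the state, without advancing time (a new reading comes with each control period).
- cams.camera(name): name is "scene" or "side" or "wrist"; returns a dict with "color" (480x640x3 uint8, red, green, blue), "vertical_fov" (degrees; the focal length in pixels is half the picture's height over the tangent of half this angle, whatever the lens; pixels are square), "cx", "cy" (the principal point, pixels), "extrinsics" (4x4, takes a point from camera to world coordinates). Camera axes: x right, y down, z forward; pixel columns grow to the right and rows downward; lengths in m; the calibration is good to about 2 mm. A picture is of the moment at which its call begins. There is no depth.
- order.hand_in(): hands the job in, once; it reports no verdict.
The state is a dict: "clock": time; "joint_pos": joint angles; "joint_velocities": joint speeds; "tau": joint torques, N m; "position": TCP position; "ee_rot": TCP orientation; "ft_force": force on the tool from outside, world axes, zero at the start; "torque": the same for the moment, N m; "grip_width": opening from 0.0 (shut) to 1.0 (fully open).
Only numpy, scipy, OpenCV 4.12 (cv2) and the standard library are available. Lean on these libraries where they do the work, as an engineer would, in place of code of your own. Each camera call takes 0.05 s, during which the arm holds its last target.

## Working session

There is one attempt and no reset: what is moved stays moved. The work goes in short steps, Python scripts to look and compute and a tool call to move; the robot and the scene stay as the last step left them, time stands still between calls to the robot, and variables do not carry over. Pictures are saved under pics/ and viewed, and the job is handed in when it is done.

Besides the shell and the picture viewer there is one more tool, called after "Request:" by a JSON object that holds its "op" and its "data". servo_tool: Moves the arm, as the interface text tells. Its arguments: {"type":"object","properties":{"motion":{"type":"array","items":{"type":"array","items":{"type":"array","items":{"type":"number"}}}},"jaw":{"type":"number"},"force":{"type":"number"}},"required":["motion"]}

```bash
mkdir -p pics; ls; python3 - <<'E'
from workcell import status,cams,order,manip
import cv2,json
print(status.get_obs()); print(manip.nose_length)
for n in ["scene","side","wrist"]:
    c=cams.camera(n); cv2.imwrite(f"pics/{n}0.png",c["color"][:,:,::-1]); print(n,c["vertical_fov"],c["cx"],c["cy"],c["extrinsics"])
E
```

```text
pics
{'clock': 0.0, 'joint_pos': array([-1.30458831,  0.33287644, -0.06473163,  1.46092332,  0.02158521,
        1.3498672 , -0.08846939]), 'joint_velocities': array([ 3.36735352e-04, -1.28531175e-03,  2.78335397e-04, -8.09260729e-04,
        5.97237299e-04, -1.33128099e-03,  6.52023364e-06]), 'tau': array([-1.88822819e-04, -6.25454378e+01,  4.89865593e-02, -3.91593647e+01,
        1.61269022e-02,  1.01030371e-02, -1.20746540e-05]), 'position': array([0.17794704, 0.59900867, 0.40392156]), 'ee_rot': array([ 8.01478182e-01,  5.98023618e-01, -5.41472585e-04,  4.27249910e-04]), 'ft_force': array([ 0.42076093, -0.05866148, -0.40104684]), 'torque': array([ 0.0256159 ,  0.04041056, -0.00069944]), 'grip_width': 1.000378768183721}
0.1734
scene 52.438805168505816 314.77849945604476 234.76709950725723 [[-0.29827096  0.66584746 -0.6838725   1.27911592]
 [ 0.95435391  0.19634386 -0.22507265  0.36519898]
 [-0.01558988 -0.71978903 -0.6940178   0.8326627 ]
 [ 0.          0.          0.          1.        ]]
side 45.74186282576679 320.9164051663439 233.91076068533383 [[ 0.88144863 -0.30525487  0.36037172  0.07485963]
 [-0.47217023 -0.55314244  0.68635903 -0.72065984]
 [-0.01017754 -0.77514703 -0.63169891  0.88081369]
 [ 0.          0.          0.          1.        ]]
wrist 63.83061220909347 317.30778688575384 237.26895627139075 [[ 0.28500694  0.92552725  0.24933983  0.11442488]
 [ 0.95852432 -0.27479444 -0.07562507  0.61674839]
 [-0.00147586  0.26055196 -0.9654587   0.3726318 ]
 [ 0.          0.          0.          1.        ]]
```

View pics/scene0.png

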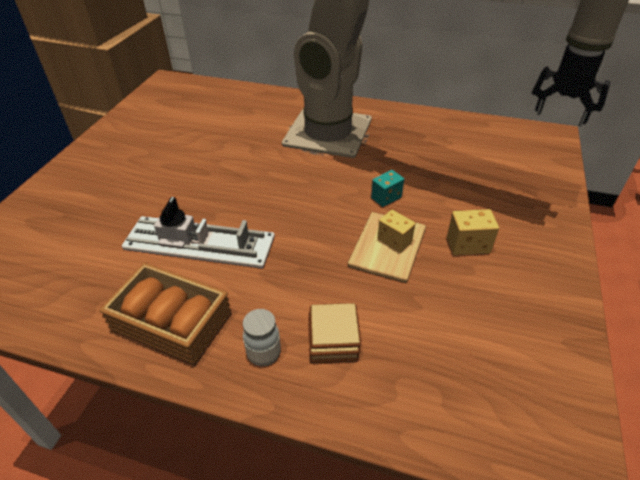

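View pics/side0.png

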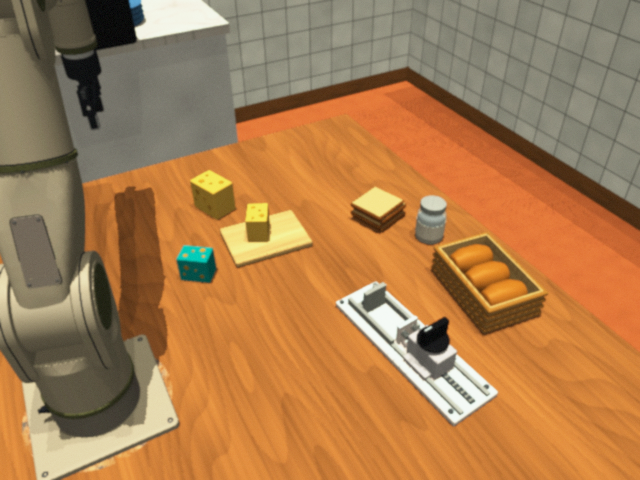

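View pics/wrist0.png

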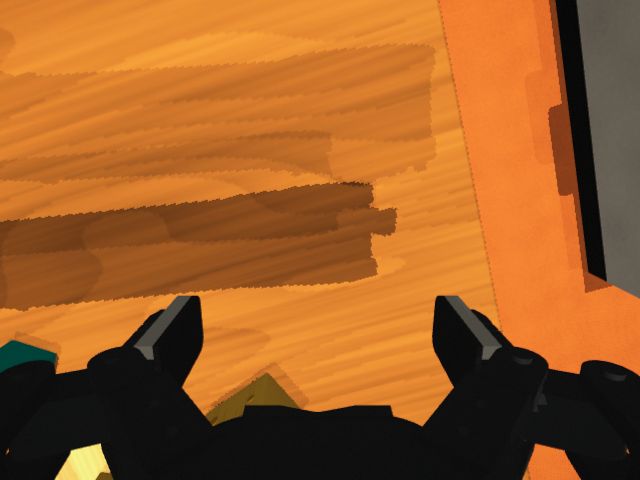

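Candidates, as scene pixels: teal block (388,188), small yellow block on the board (396,230), large yellow block (472,232). By the description it is the smaller yellow one, on the board. Next I'll check it in a close crop.

```bash
python3 - <<'E'
import cv2,numpy as np
a=cv2.imread("pics/scene0.png"); b=cv2.imread("pics/side0.png")
def crop(im,x,y,w,h,s): return cv2.resize(im[y:y+h,x:x+w],None,fx=s,fy=s,interpolation=cv2.INTER_CUBIC)
cv2.imwrite("pics/c1.png",np.vstack([crop(a,340,180,160,110,5)[:300*2][:, :800]])[:550])
cv2.imwrite("pics/c2.png",crop(a,115,185,170,85,4.6))
cv2.imwrite("pics/c3.png",crop(b,330,275,170,145,4))
cv2.imwrite("pics/c4.png",crop(b,170,165,150,110,5))
E
```

```text
(no output)
```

View pics/c1.png

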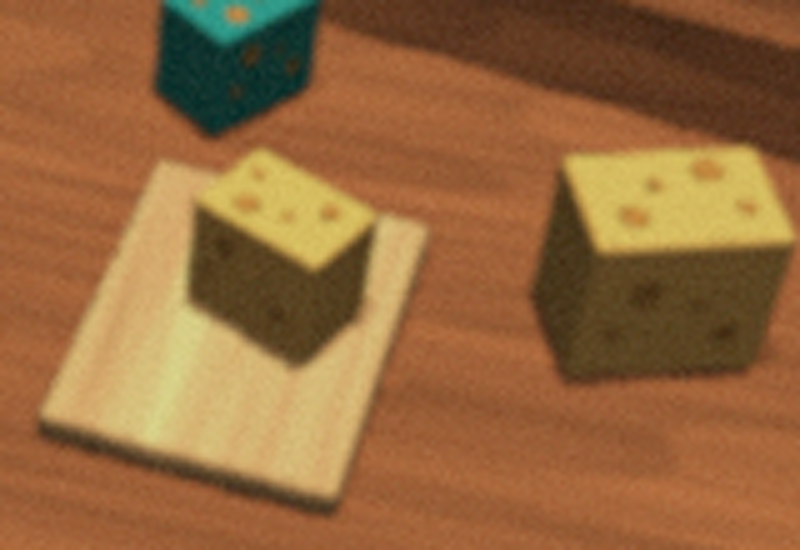

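View pics/c2.png

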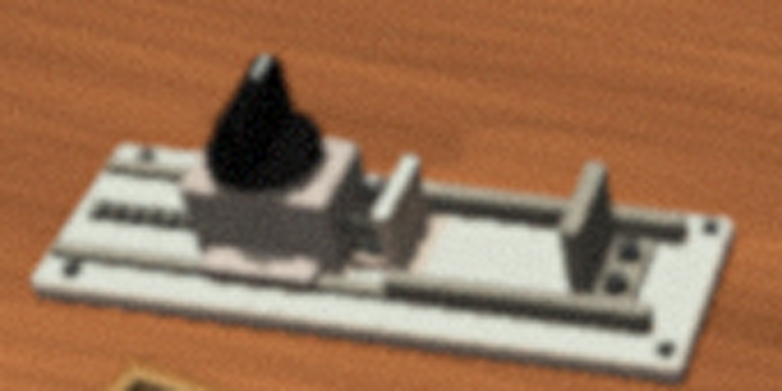

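View pics/c3.png

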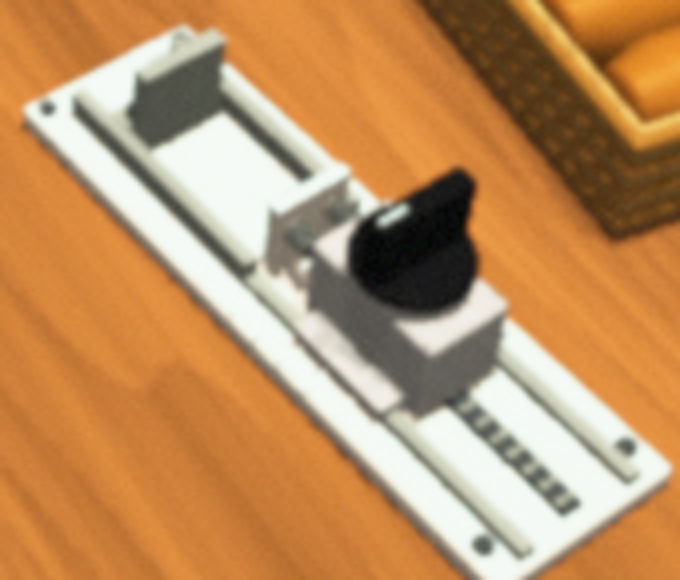

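View pics/c4.png

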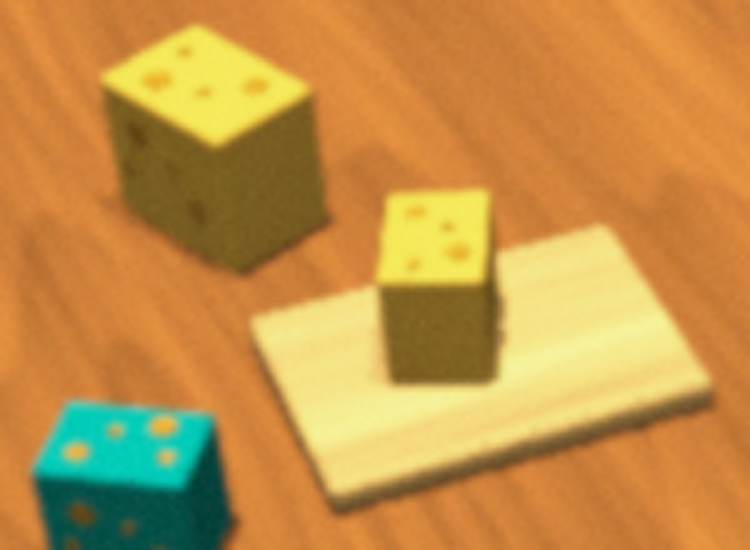

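The crops show the small yellow block on the board: top face around scene (397,222) and side (257,212). The larger yellow block and the teal one both stand off the board. Now the measuring.

```bash
cat > h.py <<'E'
import numpy as np,cv2
def ray(c,px):
    f=240/np.tan(np.radians(c["vertical_fov"])/2); E=c["extrinsics"]
    px=np.atleast_2d(np.asarray(px,float))
    d=np.c_[(px[:,0]-c["cx"])/f,(px[:,1]-c["cy"])/f,np.ones(len(px))]@E[:3,:3].T
    return E[:3,3],d
def plane(c,px,z):
    o,d=ray(c,px); return o+d*((z-o[2])/d[:,2])[:,None]
def proj(c,P):
    f=240/np.tan(np.radians(c["vertical_fov"])/2); E=c["extrinsics"]
    q=(np.atleast_2d(P)-E[:3,3])@E[:3,:3]
    return q[:,:2]/q[:,2:]*f+[c["cx"],c["cy"]]
E
cat > cam0.py <<'E'
import numpy as np
from workcell import cams
E
python3 - <<'E'
from workcell import cams
from h import *
import pickle
S=cams.camera("scene");D=cams.camera("side"); pickle.dump((S,D),open("c0.pkl","wb"))
un=lambda p,x,y,s:(np.array(p,float)+.5)/s-.5+[x,y]
def rep(name,Q):
    print(name,"ctr",Q[:,:2].mean(0).round(4))
    n=len(Q)
    for i in range(n):
        e=Q[(i+1)%n]-Q[i]; print("  ",Q[i][:2].round(4),"len",np.linalg.norm(e).round(4),"ang",np.degrees(np.arctan2(e[1],e[0])).round(1))
rep("cheese scene",plane(S,un([(262,150),(378,213),(313,270),(195,203)],340,180,5),.08))
rep("cheese side",plane(D,un([(385,192),(490,190),(488,284),(378,282)],170,165,5),.08))
rep("bed scene",plane(S,un([(122,146),(733,219),(683,372),(35,285)],115,185,4.6),.014))
# side full
w=cv2.cvtColor(np.ascontiguousarray(D["color"]),cv2.COLOR_RGB2HSV)
for nm,c in (("scene",S),("side",D)):
    w=cv2.cvtColor(np.ascontiguousarray(c["color"]),cv2.COLOR_RGB2HSV)
    m=((w[...,1]<60)&(w[...,2]>150)).astype(np.uint8)
    roi=np.zeros_like(m); 
    if nm=="scene": roi[200:275,110:285]=1
    else: roi[275:425,325:505]=1
    m=cv2.morphologyEx(m*roi,cv2.MORPH_CLOSE,np.ones((5,5)))
    cs,_=cv2.findContours(m,cv2.RETR_EXTERNAL,cv2.CHAIN_APPROX_NONE); k=max(cs,key=cv2.contourArea)
    P=plane(c,k[:,0,:],.014)[:,:2]
    print(nm,[ (np.round(x,4)) for x in cv2.minAreaRect((P*1000).astype(np.float32))])
    # top yellow
    m=((w[...,0]>22)&(w[...,0]<33)&(w[...,1]>120)&(w[...,2]>(140))).astype(np.uint8)
    roi=np.zeros_like(m)
    if nm=="scene": roi[205:240,375:420]=1
    else: roi[198:228,240:275]=1
    m=cv2.morphologyEx(m*roi,cv2.MORPH_CLOSE,np.ones((5,5)))
    cs,_=cv2.findContours(m,cv2.RETR_EXTERNAL,cv2.CHAIN_APPROX_NONE); k=max(cs,key=cv2.contourArea)
    P=plane(c,k[:,0,:],.08)[:,:2]
    print(nm,"cheese",[ (np.round(x,4)) for x in cv2.minAreaRect((P*1000).astype(np.float32))])
E
python3 - <<'E'
import cv2
b=cv2.imread("pics/side0.png")
cv2.imwrite("pics/c5.png",cv2.resize(b[340:430,410:510],None,fx=6,fy=6,interpolation=cv2.INTER_CUBIC))
E
```

```text
cheese scene ctr [0.442  0.2877]
   [0.4052 0.2693] len 0.0652 ang 64.3
   [0.4335 0.3281] len 0.0504 ang -25.5
   [0.4789 0.3064] len 0.066 ang -115.8
   [0.4502 0.247 ] len 0.0503 ang 153.6
cheese side ctr [0.4385 0.2945]
   [0.4313 0.3386] len 0.0502 ang -27.1
   [0.476  0.3157] len 0.0734 ang -114.7
   [0.4453 0.249 ] len 0.0508 ang 149.4
   [0.4016 0.2749] len 0.0703 ang 65.0
bed scene ctr [ 0.5669 -0.1634]
   [ 0.5329 -0.3436] len 0.3476 ang 96.7
   [0.492  0.0015] len 0.1109 ang 7.9
   [0.6019 0.0168] len 0.3473 ang -83.6
   [ 0.6408 -0.3283] len 0.109 ang -171.9
scene [array([ 567.3116, -165.1761]), array([111.7842, 350.2751]), np.float64(6.469)]
scene cheese [array([440.6022, 287.2438]), array([63.2812, 42.7289]), np.float64(63.666)]
side [array([ 565.0022, -160.1503]), array([120.4012, 352.8255]), np.float64(6.0575)]
side cheese [array([441.184 , 281.4727]), array([91.4355, 65.5318]), np.float64(65.4827)]
```

View pics/c5.png

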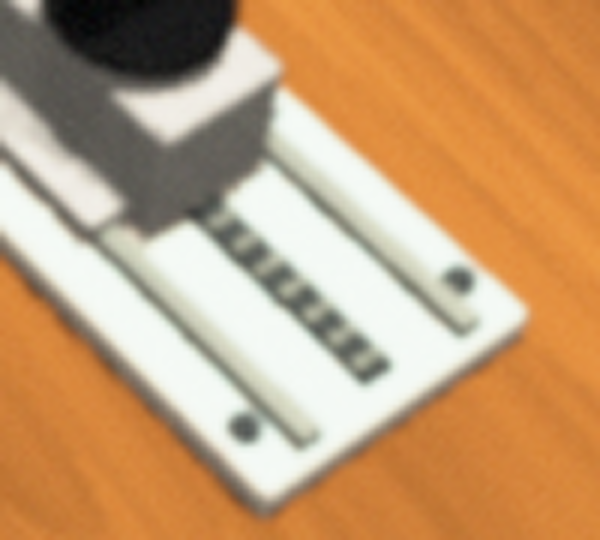

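Request:
{"op": "servo_tool", "data": {"motion": [[[-0.37,0.56,0.07,0,0,1],[-0.4,0.53,0.07,0,0,0],[-0.4,0.53,0.07,0,0,0],[-0.4,0.53,0.07,0,0,0],[-0.4,0.53,0.07,0,0,0],[-0.4,0.53,0.07,0,0,0],[-0.4,0.53,0.07,0,0,0],[-0.4,0.53,0.07,0,0,0],[-0.4,0.53,0.07,0,0,0],[-0.4,0.53,0.07,0,0,0]]], "jaw": 0, "force": 40}}

```text
clock: 1.25
position: [0.3574, 0.3106, 0.3666]
ee_rot: [0.826, 0.564, -0.001, -0.001]
ft_force: [1.1, 0.1, 0.1]
grip_width: 0.999
```

Request:
{"op": "servo_tool", "data": {"motion": [[[0,0,0,0,0,1],[0,0,0,0,0,1],[0,0,0,0,0,1],[0,0,0,0,0,1],[0,0,0,0,0,1],[0,0,0,0,0,1],[0,0,0,0,0,1],[0,0,0,0,0,1],[0,0,0,0,0,1],[0,0,0,0,0,1],[0,0,0,0,0,1],[0,0,0,0,0,1]]]}}

```text
clock: 2.45
position: [0.3603, 0.3042, 0.3664]
ee_rot: [0.999, 0.051, -0.001, -0.0]
ft_force: [-0.0, -0.5, -0.4]
grip_width: 0.997
```

```bash
cat >> h.py <<'E'
from scipy.spatial.transform import Rotation as R
def pose():
    from workcell import status
    o=status.get_obs(); r=R.from_quat(o["ee_rot"]); M=r.as_matrix()
    return o,M
def plan(target,ang=None):
    """target world TCP, ang=world angle deg of tool x; prints total tool shift (units) and turn (units)"""
    o,M=pose(); d=np.asarray(target)-o["position"]
    a=np.degrees(np.arctan2(M[1,0],M[0,0]))
    print("t",round(o["clock"],2),"pos",o["position"].round(4),"xang",a.round(2),"tilt",M[:,2].round(4),"q7",o["joint_pos"][6].round(3),"F",o["ft_force"].round(2),"T",o["torque"].round(2),"w",round(o["grip_width"],3))
    print(" shift units tool:",(M.T@d/.05).round(3))
    if ang is not None:
        zt=np.array([np.cos(np.radians(ang)),np.sin(np.radians(ang)),0]); z=np.array([0,0,-1.]); T=np.c_[zt,np.cross(z,zt),z]
        rv=R.from_matrix(M.T@T).as_rotvec(); print(" turn units:",(np.degrees(rv)/5).round(3))
E
python3 - <<'E'
from h import *
plan([.44,.291,.36],-25.3)
from workcell import cams
c=cams.camera("wrist"); cv2.imwrite("pics/w1.png",c["color"][:,:,::-1])
E
```

```text
t 2.45 pos [0.3603 0.3042 0.3664] xang 5.8 tilt [-2.3e-03  3.0e-04 -1.0e+00] q7 -0.692 F [-0.01 -0.53 -0.42] T [-0.01  0.01 -0.  ] w 0.997
 shift units tool: [1.56  0.423 0.124]
 turn units: [1.00e-03 2.70e-02 6.22e+00]
```

Request:
{"op": "servo_tool", "data": {"motion": [[[0.5,0.14,0.04,0,0,0],[0.5,0.14,0.04,0,0,0],[0.5,0.14,0.04,0,0,0],[0,0,0,0,0,1],[0,0,0,0,0,1],[0,0,0,0,0,1],[0,0,0,0,0,1],[0,0,0,0,0,1],[0,0,0,0,0,1],[0,0,0,0,0,0.3],[0,0,0,0,0,0]]]}}

```text
clock: 3.6
position: [0.4398, 0.2898, 0.3595]
ee_rot: [0.974, -0.225, -0.001, 0.0]
ft_force: [0.4, -0.8, 1.3]
grip_width: 1.004
```

```bash
python3 - <<'E'
from h import *
from workcell import cams
plan([.44,.291,.36],-25.3)
c=cams.camera("wrist"); cv2.imwrite("pics/w2.png",c["color"][:,:,::-1])
import pickle; pickle.dump(c,open("w2.pkl","wb"))
E
```

```text
t 3.6 pos [0.4398 0.2898 0.3595] xang -25.99 tilt [-2.3e-03 -2.0e-04 -1.0e+00] q7 -1.085 F [ 0.35 -0.76  1.32] T [ 0.01 -0.02 -0.02] w 1.004
 shift units tool: [-0.006 -0.023 -0.009]
 turn units: [ 0.013  0.023 -0.138]
```

View pics/w2.png

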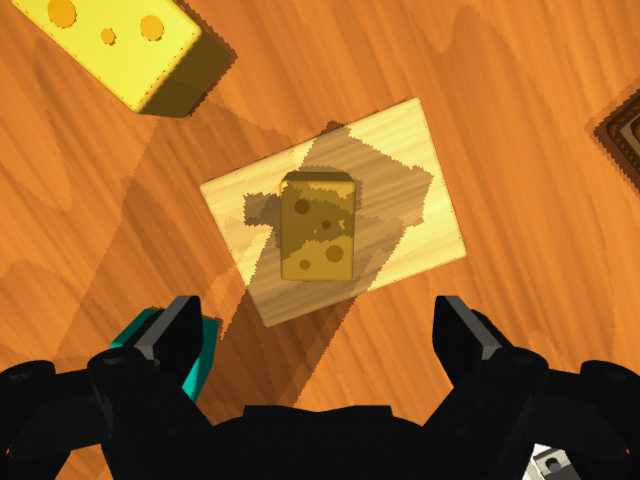

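The wrist view shows the small cheese, its top corners at about (281,181), (355,181), (353,280) and (281,280). The teal block lies at lower left (170,350).

```bash
python3 - <<'E'
from h import *
import pickle
c=pickle.load(open("w2.pkl","rb")); S,D=pickle.load(open("c0.pkl","rb"))
Q=plane(c,[(281,181),(354.5,181),(353.5,280),(281,280)],.08)
for i in range(4):
    e=Q[(i+1)%4]-Q[i]; print(Q[i].round(4),np.linalg.norm(e).round(4),np.degrees(np.arctan2(e[1],e[0])).round(1))
print(Q.mean(0))
m=Q.mean(0)
print("reproj ctr in scene/side",proj(S,m),proj(D,m))
ct=np.cos(np.radians(-25.5));st=np.sin(np.radians(-25.5))
# teal
print("teal",plane(S,[(388,178)],.07), plane(D,[(197,252)],.07))
un=lambda p,x,y,s:(np.array(p,float)+.5)/s-.5+[x,y]
B=np.vstack([un([(183,27),(25,108)],330,275,4),un([(262,500),(527,315)],410,340,6)])
Q=plane(D,B,.014)
for i in range(4):
    e=Q[(i+1)%4]-Q[i]; print(Q[i].round(4),np.linalg.norm(e).round(4),np.degrees(np.arctan2(e[1],e[0])).round(1))
print(Q.mean(0))
E
```

```text
[0.4336 0.3316 0.08  ] 0.0472 -26.0
[0.476  0.3109 0.08  ] 0.0679 -115.1
[0.4472 0.2494 0.08  ] 0.0499 154.1
[0.4023 0.2713 0.08  ] 0.0679 62.6
[0.43977839 0.29078325 0.08      ]
reproj ctr in scene/side [[398.42814589 220.87833107]] [[257.77881125 212.4967133 ]]
teal [[0.27522621 0.23501848 0.07      ]] [[0.27156597 0.23577621 0.07      ]]
[0.596 0.019 0.014] 0.1062 -173.6
[0.4904 0.0072 0.014 ] 0.3478 -84.1
[ 0.526  -0.3388  0.014 ] 0.1091 6.2
[ 0.6344 -0.3271  0.014 ] 0.3482 96.3
[ 0.56171769 -0.15992188  0.014     ]
```

Request:
{"op": "servo_tool", "data": {"motion": [[[-0.01,-0.02,0.45,0,0,0],[0,0,0.5,0,0,0],[0,0,0.5,0,0,0],[0,0,0.5,0,0,0],[0,0,0,0,0,0]]]}}

```text
clock: 4.15
position: [0.4399, 0.2914, 0.2603]
ee_rot: [0.976, -0.218, -0.0, -0.001]
ft_force: [-0.2, 0.2, 0.2]
grip_width: 0.999
```

```bash
python3 - <<'E'
from h import *
from workcell import cams
plan([.44,.2908,.212],-25.7)
c=cams.camera("wrist"); cv2.imwrite("pics/w3.png",c["color"][:,:,::-1])
E
```

```text
t 4.15 pos [0.4399 0.2914 0.2603] xang -25.19 tilt [ 0.      0.0024 -1.    ] q7 -1.044 F [-0.16  0.19  0.24] T [-0.   -0.01  0.07] w 0.999
 shift units tool: [0.008 0.013 0.965]
 turn units: [-0.025  0.011  0.101]
```

View pics/w3.png

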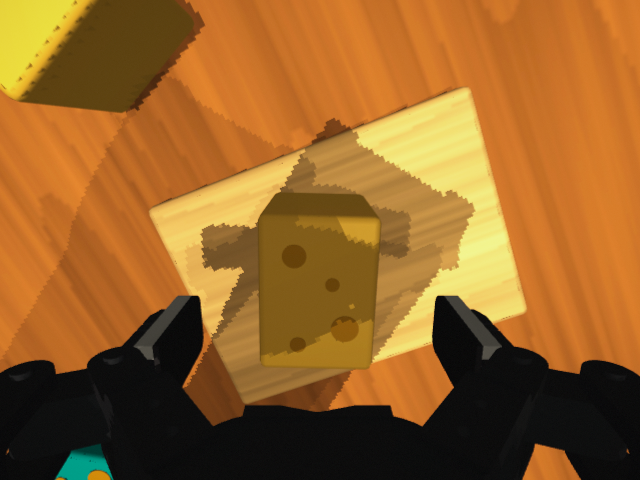

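The cheese sits midway between the fingers: its edges are at columns 260 and 380, and the fingers at 200 and 436. Down and grip.

Request:
{"op": "servo_tool", "data": {"motion": [[[0.01,0.01,0.4,0,0,0.1],[0,0,0.4,0,0,0],[0,0,0.18,0,0,0],[0,0,0,0,0,0]]]}}

```text
clock: 4.6
position: [0.4432, 0.293, 0.218]
ee_rot: [0.975, -0.221, 0.003, -0.006]
ft_force: [-0.2, -0.7, 0.1]
grip_width: 0.996
```

Request:
{"op": "servo_tool", "data": {"motion": [[[0,0,0,0,0,0],[0,0,0,0,0,0],[0,0,0,0,0,0],[0,0,0,0,0,0],[0,0,0,0,0,0],[0,0,0,0,0,0],[0,0,0,0,0,0],[0,0,0,0,0,0]]], "jaw": 255, "force": 40}}

```text
clock: 5.4
position: [0.4438, 0.2935, 0.2215]
ee_rot: [0.975, -0.22, 0.004, -0.007]
ft_force: [0.0, -0.2, -3.7]
grip_width: 0.578
```

```bash
python3 - <<'E'
from h import *
plan([.44,.2908,.212],-25.7)
E
```

```text
t 5.4 pos [0.4438 0.2935 0.2215] xang -25.43 tilt [ 0.0103  0.012  -0.9999] q7 -1.029 F [ 0.02 -0.15 -3.65] T [0.02 0.02 0.01] w 0.578
 shift units tool: [-0.047  0.085  0.189]
 turn units: [-0.175 -0.047  0.054]
```

```bash
python3 - <<'E'
from h import *
print(pose()[0]["joint_pos"].round(3))
from workcell import cams
c=cams.camera("wrist"); cv2.imwrite("pics/w4.png",c["color"][:,:,::-1])
E
```

```text
[-0.897  0.311  0.26   1.92  -0.104  0.907 -1.029]
```

View pics/w4.png

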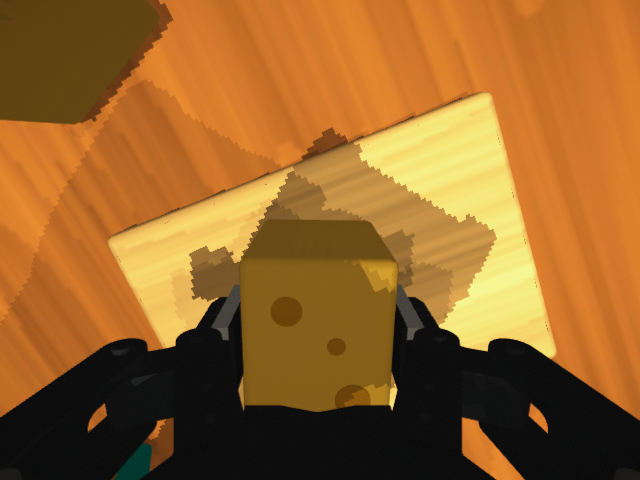

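```bash
python3 - <<'E'
from h import *
from workcell import cams
a=cams.camera("scene")["color"][:,:,::-1];b=cams.camera("side")["color"][:,:,::-1]
cv2.imwrite("pics/s4.png",cv2.resize(a[60:300,260:540],None,fx=2.5,fy=2.5)); cv2.imwrite("pics/d4.png",b)
print(pose()[0])
E
```

```text
{'clock': 5.55, 'joint_pos': array([-0.89658451,  0.3111887 ,  0.26034752,  1.9199265 , -0.10455265,
        0.90731737, -1.02870129]), 'joint_velocities': array([-0.00042166,  0.00017467, -0.00178212, -0.00137069,  0.00075577,
       -0.00021307,  0.00115527]), 'tau': array([ 4.51763583e-03, -5.34484470e+01,  3.93933758e+00, -3.32358527e+01,
        2.83175308e-03, -7.33190705e-02,  6.34559728e-05]), 'position': array([0.44385292, 0.2935841 , 0.22159778]), 'ee_rot': array([ 0.97545498, -0.22005378,  0.00372632, -0.0070736 ]), 'ft_force': array([-0.59922601,  0.63701454, -3.69003087]), 'torque': array([-0.00368715,  0.0007786 , -0.00597682]), 'grip_width': 0.5814614926892768}
```

View pics/s4.png

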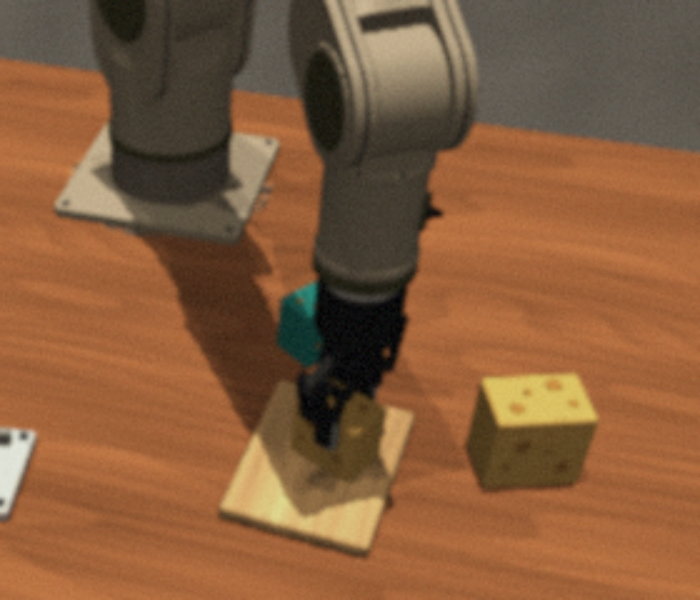

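View pics/d4.png

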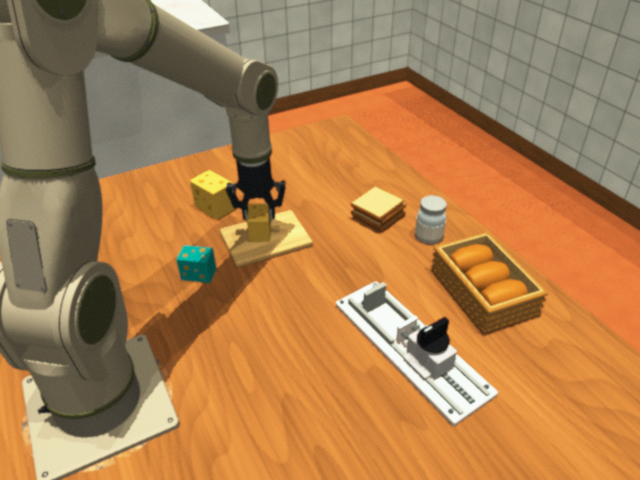

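Request:
{"op": "servo_tool", "data": {"motion": [[[0,0,-0.2,0,0,0],[0,0,-0.4,0,0,0],[0,0,-0.5,0,0,0],[0,0,-0.5,-0.17,-0.05,0],[0,0,-0.5,0,0,0],[0,0,-0.5,0,0,0],[0,0,-0.4,0,0,0],[0,0,0,0,0,0]]]}}

```text
clock: 6.35
position: [0.4427, 0.2915, 0.3818]
ee_rot: [0.975, -0.221, 0.0, -0.0]
ft_force: [0.4, 0.5, -3.0]
grip_width: 0.578
```

```bash
python3 - <<'E'
from h import *
plan([.5615,-.135,.36],6.4)
print(pose()[0]["joint_pos"].round(3))
from workcell import cams
c=cams.camera("wrist"); cv2.imwrite("pics/w5.png",c["color"][:,:,::-1])
E
```

```text
t 6.35 pos [0.4427 0.2915 0.3818] xang -25.5 tilt [ 5.e-04  4.e-04 -1.e+00] q7 -1.08 F [ 0.41  0.51 -3.02] T [ 0.07  0.05 -0.03] w 0.578
 shift units tool: [5.817 6.676 0.435]
 turn units: [-5.00e-03 -6.00e-03 -6.38e+00]
[-0.925  0.133  0.281  1.759 -0.039  1.254 -1.08 ]
```

View pics/w5.png

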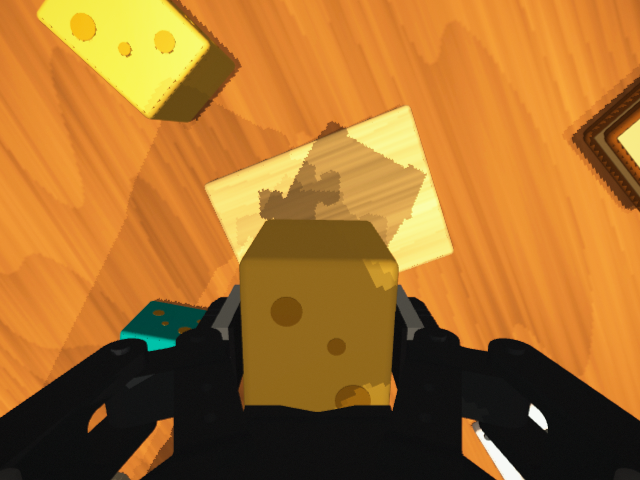

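```bash
python3 - <<'E'
from h import *
from workcell import cams
c=cams.camera("wrist"); o,M=pose()
for name,px in (("top",[(241,260),(398,260)]),("bot",[(263,220),(370,220)])):
    E,d=ray(c,px)
    # scale so that width=50mm along tool x, common tool-z depth
    dt=d@M; dt=dt/dt[:,2:]
    ot=(E-o["position"])@M
    w=dt[1,0]-dt[0,0]; k=.05/w
    print(name,"cam tool",ot.round(4),"pts",(ot+dt*k).round(4).tolist())
E
```

```text
top cam tool [ 0.0004 -0.0652  0.0296] pts [[-0.0238, -0.0264, 0.1463], [0.0262, -0.0264, 0.1463]]
bot cam tool [ 0.0004 -0.0652  0.0296] pts [[-0.0249, -0.0264, 0.2056], [0.0251, -0.0263, 0.2056]]
```

Request:
{"op": "servo_tool", "data": {"motion": [[[0.25,0.3,0,0,0,0],[0.45,0.52,0,0,0,0],[0.55,0.63,0,0,0,0],[0.55,0.63,0,0,0,0],[0.55,0.63,0,0,0,0],[0.55,0.63,0,0,0,0],[0.55,0.63,0,0,0,0],[0.55,0.63,0,0,0,0],[0.55,0.63,0,0,0,0],[0.55,0.63,0,0,0,0],[0.4,0.45,0,0,0,0],[0.2,0.2,0,0,0,0]]]}}

```text
clock: 7.65
position: [0.558, -0.1381, 0.3612]
ee_rot: [0.976, -0.217, -0.012, 0.009]
ft_force: [0.8, 0.4, -3.9]
grip_width: 0.582
```

Request:
{"op": "servo_tool", "data": {"motion": [[[0,0,0,0,0,-0.6],[0,0,0,0,0,-1],[0,0,0,0,0,-1],[0,0,0,0,0,-1],[0,0,0,0,0,-1],[0,0,0,0,0,-1],[0,0,0,0,0,-0.6],[0,0,0,0,0,0]]]}}

```text
clock: 8.45
position: [0.5542, -0.1416, 0.3465]
ee_rot: [0.998, 0.059, -0.025, 0.006]
ft_force: [-0.4, -0.2, -3.2]
grip_width: 0.582
```

```bash
python3 - <<'E'
from h import *
from workcell import cams
plan([.561,-.128,.36],6.4)
c=cams.camera("wrist"); cv2.imwrite("pics/w6.png",c["color"][:,:,::-1])
import pickle; pickle.dump(c,open("w6.pkl","wb"))
E
```

```text
t 8.45 pos [ 0.5542 -0.1416  0.3465] xang 6.77 tilt [-0.0492 -0.014  -0.9987] q7 0.403 F [-0.39 -0.18 -3.25] T [ 0.11 -0.07 -0.01] w 0.582
 shift units tool: [ 0.153 -0.252 -0.281]
 turn units: [0.095 0.579 0.077]
```

View pics/w6.png

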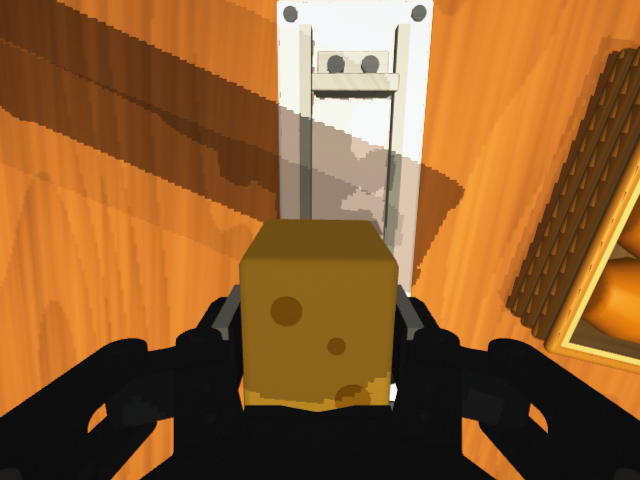

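Request:
{"op": "servo_tool", "data": {"motion": [[[0.08,-0.13,-0.14,0.05,0.3,0.04],[0.08,-0.12,-0.14,0.05,0.3,0.04],[0,0,0,0,0,0],[0,0,0,0,0,0]]]}}

```text
clock: 8.9
position: [0.5617, -0.1262, 0.3601]
ee_rot: [0.999, 0.053, 0.002, -0.001]
ft_force: [-0.4, 0.7, -3.5]
grip_width: 0.583
```

```bash
python3 - <<'E'
from h import *
from workcell import cams
plan([.561,-.128,.36],6.4)
c=cams.camera("wrist"); cv2.imwrite("pics/w7.png",c["color"][:,:,::-1])
cv2.imwrite("pics/w7c.png",cv2.resize(c["color"][0:230,230:470,::-1],None,fx=2.6,fy=2.6,interpolation=cv2.INTER_CUBIC))
import pickle; pickle.dump(c,open("w7.pkl","wb"))
E
```

```text
t 8.9 pos [ 0.5617 -0.1262  0.3601] xang 6.05 tilt [ 0.0048  0.0021 -1.    ] q7 0.368 F [-0.44  0.68 -3.54] T [-0.01  0.04 -0.04] w 0.583
 shift units tool: [-0.018  0.034  0.002]
 turn units: [-0.018 -0.058 -0.07 ]
```

View pics/w7c.png

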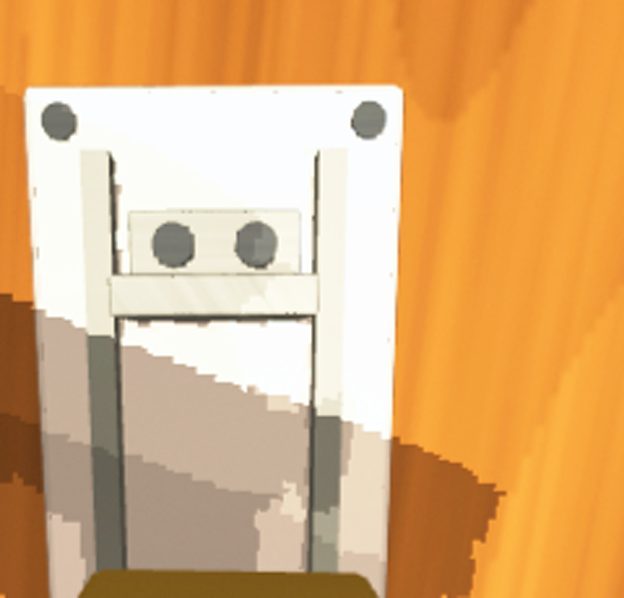

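```bash
python3 - <<'E'
from h import *
import pickle
c=pickle.load(open("w7.pkl","rb"))
un=lambda p:(np.array(p,float)+.5)/2.6-.5+[230,0]
A=plane(c,un([(25,88),(403,87),(386,597),(50,597)]),.014); print(A.round(4)); 
for i,j in((0,1),(2,1),(3,0)):
    e=A[j]-A[i]; print(np.linalg.norm(e).round(4),np.degrees(np.arctan2(e[1],e[0])).round(2))
W=plane(c,un([(109,152),(122,565),(318,152),(312,565)]),.030); print("walls",W.round(4))
for i,j in((1,0),(3,2),(0,2)):
    e=W[j]-W[i]; print(np.linalg.norm(e).round(4),np.degrees(np.arctan2(e[1],e[0])).round(2))
P=plane(c,un([(112,316),(318,316)]),.070); print("plate",P.round(4),np.linalg.norm(P[1]-P[0]))
a=np.radians(6.4); gx=np.array([np.cos(a),np.sin(a)]); gy=np.array([-gx[1],gx[0]])
G1=A[:2,:2].mean(0)-.175*gy; print("guide origin from far end",G1)
G2=W[[0,2],:2].mean(0)-.115*gy; print("from walls end",G2, "mid wall near x", (W[[1,3],:2].mean(0)-G2)@gx)
for G in (G1,G2): print("plate face y",(P[:,:2].mean(0)-G)@gy,(P[:,:2].mean(0)-G)@gx)
E
```

```text
[[ 0.491   0.0037  0.014 ]
 [ 0.5981  0.0154  0.014 ]
 [ 0.6151 -0.1333  0.014 ]
 [ 0.507  -0.1446  0.014 ]]
0.1077 6.23
0.1497 96.53
0.1492 96.13
walls [[ 0.518  -0.0131  0.03  ]
 [ 0.5306 -0.1281  0.03  ]
 [ 0.5751 -0.007   0.03  ]
 [ 0.5881 -0.1221  0.03  ]]
0.1157 96.23
0.1158 96.47
0.0574 6.08
plate [[ 0.5264 -0.0567  0.07  ]
 [ 0.5771 -0.0514  0.07  ]] 0.05097659207826238
guide origin from far end [ 0.56406309 -0.16434174]
from walls end [ 0.55935919 -0.12431954] mid wall near x -0.0001035119598632054
plate face y 0.11095967011732093 8.432689495838657e-05
plate face y 0.07066255132117856 0.0002976777706910537
```

```bash
python3 - <<'E'
from h import *
import pickle
S,D=pickle.load(open("c0.pkl","rb"))
G=np.array([.5594,-.1243]); a=np.radians(6.3); gx=np.array([np.cos(a),np.sin(a)]); gy=np.array([-gx[1],gx[0]])
un=lambda p,x,y,s:(np.array(p,float)+.5)/s-.5+[x,y]
f=lambda Q:[((q[:2]-G)@gx*1000,(q[:2]-G)@gy*1000) for q in Q]
print(np.round(f(plane(S,un([(418,158),(395,222)],115,185,4.6),.062)),1))
print(np.round(f(plane(D,un([(345,165),(268,208)],330,275,4),.062)),1))
# knob bar top z=.116 scene tip (263,58) ; side bar
print("knob side bar top ends",np.round(f(plane(D,un([(372,215),(465,172)],330,275,4),.116)),1))
plan([.5558,-.0915,.30],6.3)
E
```

```text
[[-20.6 -23. ]
 [ 26.9 -17.6]]
[[ 22.9 -18.9]
 [-25.3 -18.5]]
knob side bar top ends [[-24.9 -82.3]
 [ 26.5 -87.2]]
t 8.95 pos [ 0.5618 -0.1262  0.3602] xang 6.05 tilt [ 0.005   0.0022 -1.    ] q7 0.368 F [ 0.63 -0.32 -3.27] T [ 0.05 -0.08 -0.01] w 0.581
 shift units tool: [-0.052 -0.701  1.204]
 turn units: [-0.019 -0.06  -0.049]
```

Request:
{"op": "servo_tool", "data": {"motion": [[[0,-0.2,0.2,0,-0.06,-0.05],[-0.02,-0.25,0.3,0,0,0],[-0.02,-0.22,0.3,0,0,0],[0,-0.05,0.3,0,0,0],[0,0,0.05,0,0,0],[0,0,0,0,0,0]]]}}

```text
clock: 9.55
position: [0.5546, -0.0866, 0.2977]
ee_rot: [0.998, 0.055, -0.002, -0.001]
ft_force: [0.7, 0.6, -2.8]
grip_width: 0.578
```

```bash
python3 - <<'E'
from h import *
from workcell import cams
plan([.5558,-.0915,.24],6.3)
for n in("wrist","scene","side"):
    c=cams.camera(n)["color"][:,:,::-1]
    if n=="scene": c=cv2.resize(c[130:290,110:310],None,fx=3,fy=3)
    if n=="side": c=cv2.resize(c[180:430,320:520],None,fx=2.4,fy=2.4)
    cv2.imwrite(f"pics/{n}8.png",c)
E
```

```text
t 9.55 pos [ 0.5546 -0.0866  0.2977] xang 6.36 tilt [-0.004   0.0016 -1.    ] q7 0.317 F [ 0.72  0.61 -2.84] T [ 0.01 -0.01  0.01] w 0.578
 shift units tool: [0.017 0.102 1.153]
 turn units: [-0.023  0.044  0.012]
```

View pics/wrist8.png

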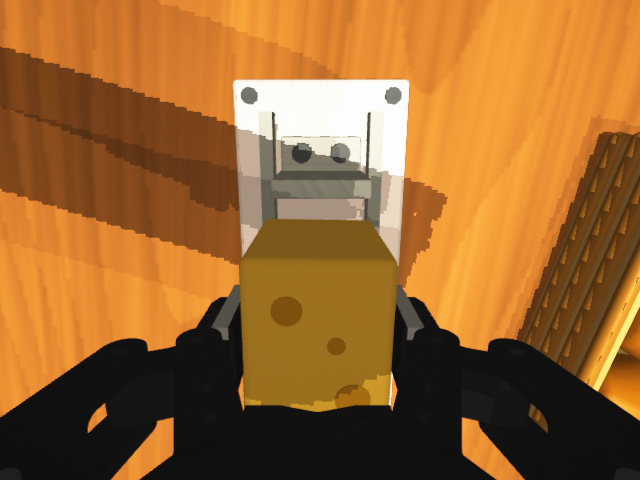

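View pics/side8.png

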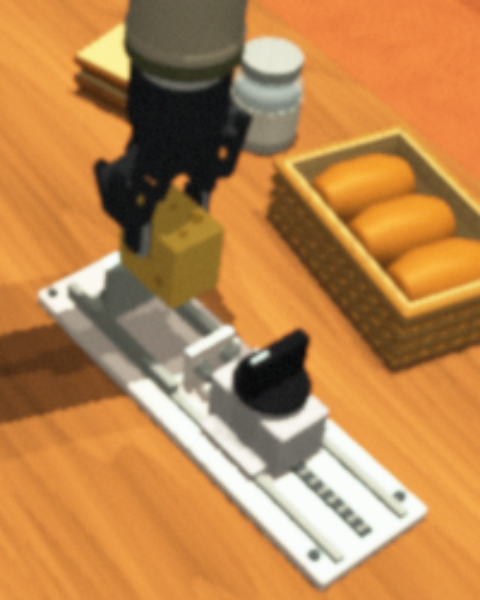

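Request:
{"op": "servo_tool", "data": {"motion": [[[0.02,0.1,0.2,-0.02,0.04,0],[0,0,0.35,0,0,0],[0,0,0.35,0,0,0],[0,0,0.1,0,0,0],[0,0,0,0,0,0],[0,0,0,0,0,0]]]}}

```text
clock: 10.3
position: [0.558, -0.0954, 0.2486]
ee_rot: [0.999, 0.054, 0.004, 0.001]
ft_force: [-0.3, 0.0, -2.9]
grip_width: 0.58
```

```bash
python3 - <<'E'
from h import *
from workcell import cams
plan([.5558,-.0915,.224],6.3)
for n in("wrist","scene","side"):
    c=cams.camera(n)["color"][:,:,::-1]
    if n=="scene": c=cv2.resize(c[160:290,110:310],None,fx=3.5,fy=3.5)
    if n=="side": c=cv2.resize(c[240:400,320:480],None,fx=3.6,fy=3.6)
    cv2.imwrite(f"pics/{n}9.png",c)
E
```

```text
t 10.3 pos [ 0.558  -0.0954  0.2486] xang 6.16 tilt [ 0.0077 -0.0012 -1.    ] q7 0.359 F [-0.26  0.01 -2.91] T [ 0.02  0.04 -0.02] w 0.58
 shift units tool: [-0.039 -0.083  0.491]
 turn units: [ 0.023 -0.087 -0.029]
```

View pics/wrist9.png

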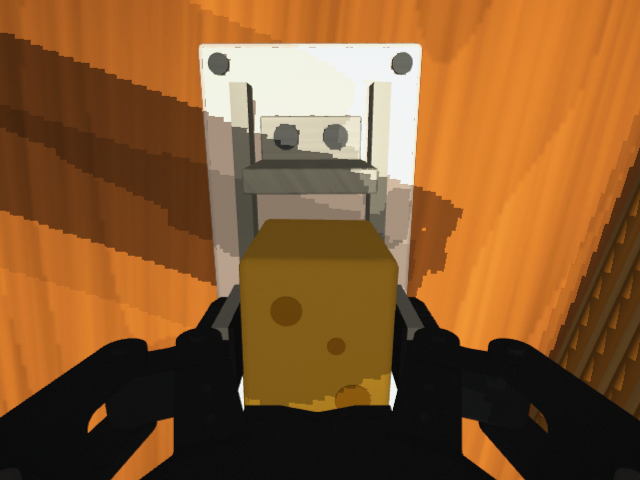

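View pics/side9.png

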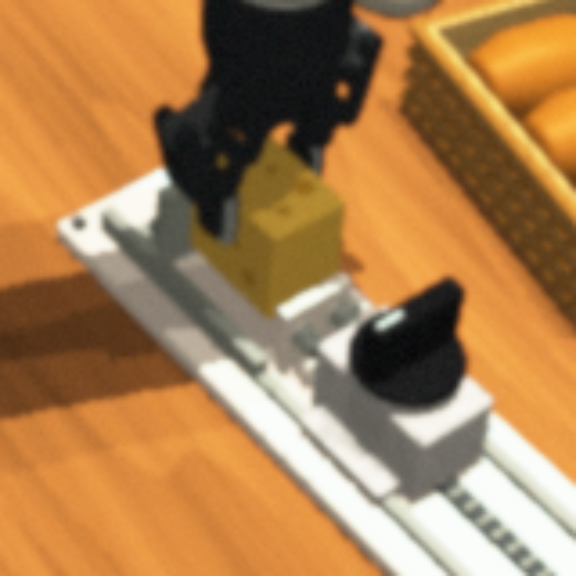

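View pics/scene9.png

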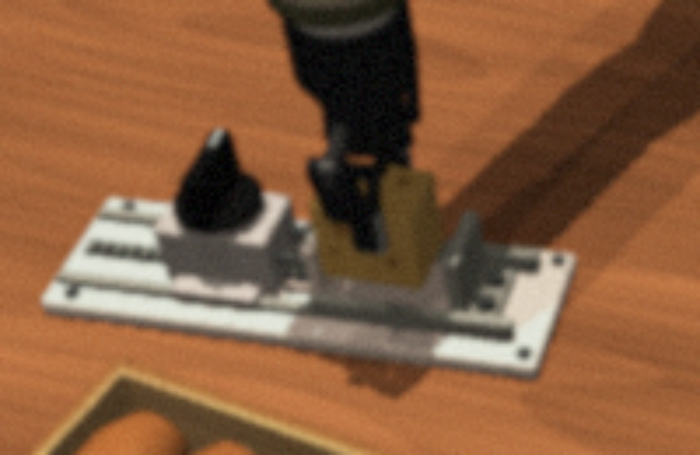

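Request:
{"op": "servo_tool", "data": {"motion": [[[-0.04,-0.08,0,0.02,-0.09,-0.03],[0,0,0,0,0,0],[0,0,0,0,0,0]]]}}

```text
clock: 10.75
position: [0.5558, -0.0909, 0.2501]
ee_rot: [0.998, 0.056, 0.001, -0.0]
ft_force: [-1.0, -0.4, -3.4]
grip_width: 0.584
```

```bash
python3 - <<'E'
from h import *
from workcell import cams
plan([.5558,-.0915,.224],6.3)
c=cams.camera("wrist"); o,M=pose()
import pickle; pickle.dump((c,o["position"],M),open("w10.pkl","wb"))
im=c["color"][:,:,::-1]
cv2.imwrite("pics/w10.png",cv2.resize(im[30:270,190:430],None,fx=2.5,fy=2.5,interpolation=cv2.INTER_CUBIC))
E
```

```text
t 10.75 pos [ 0.5558 -0.0909  0.2501] xang 6.36 tilt [ 1.7e-03  3.0e-04 -1.0e+00] q7 0.353 F [-1.05 -0.39 -3.35] T [ 0.01 -0.04 -0.04] w 0.584
 shift units tool: [-0.003  0.012  0.522]
 turn units: [-0.001 -0.02   0.013]
```

View pics/w10.png

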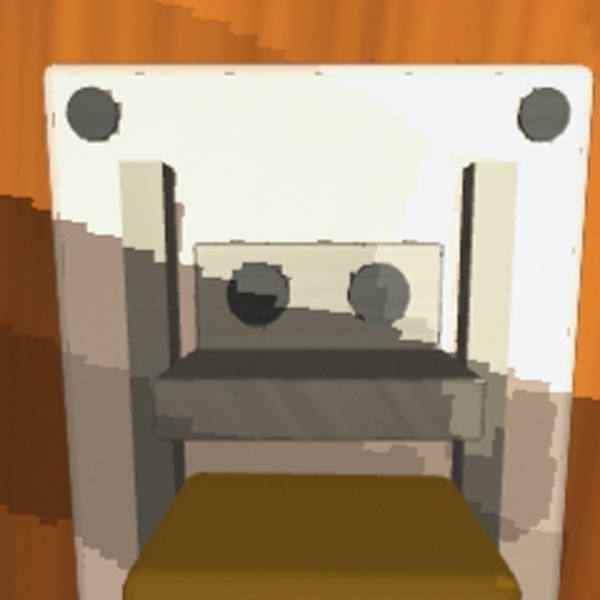

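```bash
python3 - <<'E'
from h import *
import pickle
c,p,M=pickle.load(open("w10.pkl","rb"))
un=lambda q:(np.array(q,float)+.5)/2.5-.5+[190,30]
def T(px,z):
    return ((plane(c,un(px),z)-p)@M).round(4)
print("bed far z14",T([(46,66),(590,68)],.014).tolist())
print("walls far",T([(163,163),(474,163)],.030).tolist())
print("walls near",T([(174,440),(463,440)],.030).tolist())
print("plate front top",T([(155,440),(486,440)],.070).tolist())
E
```

```text
bed far z14 [[-0.0538, -0.1012, 0.236], [0.0524, -0.1008, 0.2362]]
walls far [[-0.0293, -0.0819, 0.22], [0.0281, -0.0819, 0.2201]]
walls near [[-0.0293, -0.0301, 0.22], [0.028, -0.0301, 0.2201]]
plate front top [[-0.0262, -0.0375, 0.18], [0.0256, -0.0374, 0.1801]]
```

Request:
{"op": "servo_tool", "data": {"motion": [[[-0.02,0,0.1,0,0,0],[0,0,0.1,0,0,0],[0,0,0.1,0,0,0],[0,0,0.1,0,0,0],[0,0,0,0,0,0],[0,0,0,0,0,0]]]}}

```text
clock: 11.4
position: [0.5546, -0.0909, 0.2276]
ee_rot: [0.998, 0.056, 0.0, -0.0]
ft_force: [-0.1, 0.7, -3.4]
grip_width: 0.581
```

```bash
python3 - <<'E'
from h import *
plan([.5548,-.0915,.224],6.3)
E
```

```text
t 11.4 pos [ 0.5546 -0.0909  0.2276] xang 6.37 tilt [ 7.e-04  2.e-04 -1.e+00] q7 0.366 F [-0.05  0.74 -3.4 ] T [-0.03 -0.02  0.01] w 0.581
 shift units tool: [0.003 0.012 0.073]
 turn units: [-0.002 -0.008  0.014]
```

Smooth, with no contact so far. Easing down in small steps.

Request:
{"op": "servo_tool", "data": {"motion": [[[0,0,0.03,0,0,0],[0,0,0.03,0,0,0],[0,0,0,0,0,0]]]}}

```text
clock: 11.7
position: [0.5547, -0.091, 0.2246]
ee_rot: [0.998, 0.055, 0.001, -0.0]
ft_force: [-0.2, 0.7, -4.0]
grip_width: 0.582
```

Request:
{"op": "servo_tool", "data": {"motion": [[[0,0,0.025,0,0,0],[0,0,0,0,0,0]]]}}

```text
clock: 11.9
position: [0.5548, -0.091, 0.2235]
ee_rot: [0.998, 0.056, 0.001, -0.0]
ft_force: [0.2, 0.0, -4.1]
grip_width: 0.574
```

Request:
{"op": "servo_tool", "data": {"motion": [[[0,0,0.025,0,0,0],[0,0,0,0,0,0]]]}}

```text
clock: 12.1
position: [0.5548, -0.091, 0.2222]
ee_rot: [0.998, 0.056, 0.001, -0.0]
ft_force: [-0.0, 0.7, -4.5]
grip_width: 0.578
```

Request:
{"op": "servo_tool", "data": {"motion": [[[0,0,0.03,0,0,0],[0,0,0,0,0,0]]]}}

```text
clock: 12.3
position: [0.5549, -0.091, 0.2206]
ee_rot: [0.998, 0.056, 0.001, -0.0]
ft_force: [0.6, 0.0, -3.6]
grip_width: 0.581
```

Request:
{"op": "servo_tool", "data": {"motion": [[[0,0,0.03,0,0,0],[0,0,0,0,0,0]]]}}

```text
clock: 12.5
position: [0.5551, -0.0913, 0.2197]
ee_rot: [0.998, 0.055, 0.001, -0.0]
ft_force: [-0.5, 0.8, -2.2]
grip_width: 0.579
```

```bash
python3 - <<'E'
from h import *
from workcell import cams
plan([.5548,-.0915,.224],6.3)
c=cams.camera("side")["color"][:,:,::-1]
cv2.imwrite(f"pics/side11.png",cv2.resize(c[240:400,320:480],None,fx=3.6,fy=3.6,interpolation=cv2.INTER_CUBIC))
E
```

```text
t 12.5 pos [ 0.5551 -0.0913  0.2197] xang 6.35 tilt [ 2.6e-03  2.0e-04 -1.0e+00] q7 0.372 F [-0.52  0.77 -2.15] T [0.15 0.16 0.07] w 0.579
 shift units tool: [-0.007  0.004 -0.087]
 turn units: [ 0.001 -0.03   0.011]
```

View pics/side11.png

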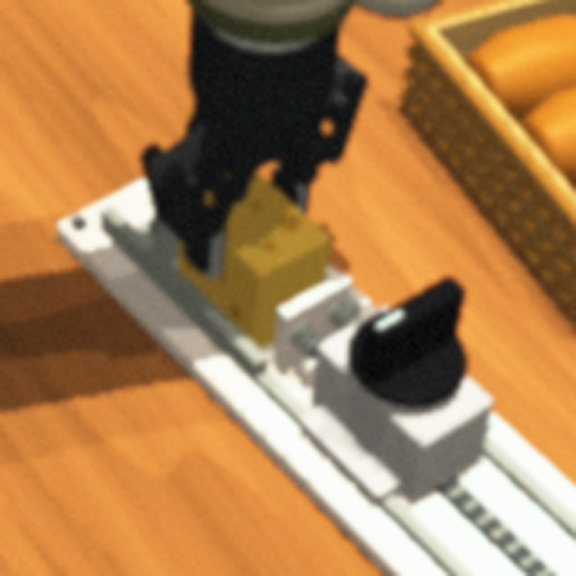

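The load is falling, which means floor contact. Releasing.

Request:
{"op": "servo_tool", "data": {"motion": [[[0,0,0.02,0,0,0],[0,0,0,0,0,0]]]}}

```text
clock: 12.75
position: [0.5552, -0.0916, 0.2196]
ee_rot: [0.998, 0.055, 0.002, -0.0]
ft_force: [0.5, -0.3, -4.2]
grip_width: 0.579
```

Request:
{"op": "servo_tool", "data": {"motion": [[[0,0,0,0,0,0],[0,0,0,0,0,0],[0,0,0,0,0,0],[0,0,0,0,0,0],[0,0,0,0,0,0],[0,0,0,0,0,0],[0,0,0,0,0,0]]], "jaw": 0}}

```text
clock: 13.45
position: [0.5559, -0.0915, 0.2199]
ee_rot: [0.998, 0.055, 0.003, 0.0]
ft_force: [0.8, -0.1, 0.1]
grip_width: 1.002
```

Request:
{"op": "servo_tool", "data": {"motion": [[[0,0,-0.3,0,0,0],[0,0,-0.5,0,0,0],[0,0,-0.5,0,0,0],[0,0,-0.5,0,0,0],[0,0,-0.5,0,0,0],[0,0,-0.3,0,0,0],[0,0,0,0,0,0]]]}}

```text
clock: 14.15
position: [0.5546, -0.0925, 0.3611]
ee_rot: [0.999, 0.054, 0.004, 0.0]
ft_force: [0.4, -0.3, -0.5]
grip_width: 1.002
```

```bash
python3 - <<'E'
from h import *
from workcell import cams
import pickle
plan([.5696,-.2167,.33],96.3)
c=cams.camera("wrist"); pickle.dump(c,open("w12.pkl","wb"))
cv2.imwrite("pics/w12.png",c["color"][:,:,::-1])
c=cams.camera("side")["color"][:,:,::-1]
cv2.imwrite(f"pics/side12.png",cv2.resize(c[240:400,320:480],None,fx=3.6,fy=3.6,interpolation=cv2.INTER_CUBIC))
E
```

```text
t 14.15 pos [ 0.5546 -0.0925  0.3611] xang 6.24 tilt [ 7.5e-03 -6.0e-04 -1.0e+00] q7 0.297 F [ 0.41 -0.28 -0.52] T [ 0.01 -0.01 -0.02] w 1.002
 shift units tool: [0.024 2.501 0.626]
 turn units: [  0.079  -0.055 -18.012]
```

View pics/w12.png

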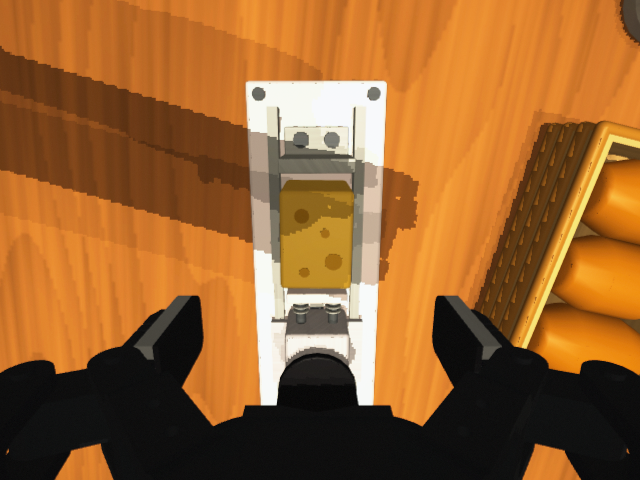

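View pics/side12.png

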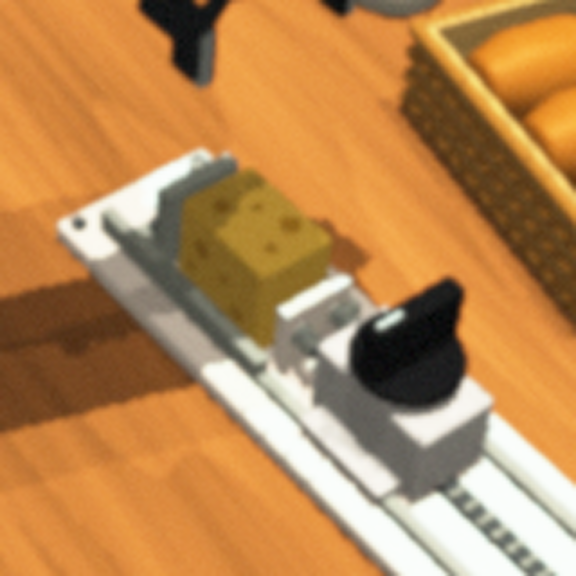

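The cheese stands upright in the channel, top face at columns 280–353 and rows 188–288. Next I'll check the numbers and the knob's place.

```bash
python3 - <<'E'
from h import *
import pickle
c=pickle.load(open("w12.pkl","rb"))
G=np.array([.5594,-.1243]); a=np.radians(6.3); gx=np.array([np.cos(a),np.sin(a)]); gy=np.array([-gx[1],gx[0]])
f=lambda px,z:np.round([((q[:2]-G)@gx*1000,(q[:2]-G)@gy*1000) for q in plane(c,px,z)],1).tolist()
print("cheese top",f([(280.5,190),(352.5,190),(353,288),(281,288)],.078))
print("plate front",f([(278,174),(355,174)],.07))
print("walls far end",f([(278.5,108),(354,108)],.030))
print("pad front top",f([(287,293),(347,293)],.062))
K=np.array([.5594,-.1243])-.093*gy; print("knob",K)
E
```

```text
cheese top [[-23.8, 60.8], [23.3, 60.7], [25.2, -8.4], [-25.3, -8.2]]
plate front [[-25.9, 70.3], [25.5, 70.2]]
walls far end [[-28.0, 114.5], [27.8, 114.5]]
pad front top [[-22.4, -18.9], [22.5, -19.1]]
knob [ 0.56960529 -0.21673837]
```

Request:
{"op": "servo_tool", "data": {"motion": [[[0,0.3,0.05,0,0,0],[0,0.5,0.05,0,0,0],[0,0.5,0.05,0,0,0],[0,0.5,0.05,0,0,0],[0,0.4,0.05,0,0,0],[0,0.2,0.05,0,0,0],[0,0,0,0,0,-1],[0,0,0,0,0,-1],[0,0,0,0,0,-1],[0,0,0,0,0,-1],[0,0,0,0,0,-1],[0,0,0,0,0,-1]]]}}

```text
clock: 15.45
position: [0.565, -0.2114, 0.3291]
ee_rot: [0.947, 0.322, -0.007, -0.004]
ft_force: [-1.3, 0.2, -0.0]
grip_width: 0.996
```

Request:
{"op": "servo_tool", "data": {"motion": [[[0,0,0,0,0,-1],[0,0,0,0,0,-1],[0,0,0,0,0,-1],[0,0,0,0,0,-1],[0,0,0,0,0,-1],[0,0,0,0,0,-1],[0,0,0,0,0,-1],[0,0,0,0,0,-1],[0,0,0,0,0,-1],[0,0,0,0,0,-1],[0,0,0,0,0,-1],[0,0,0,0,0,-0.5]]]}}

```text
clock: 16.65
position: [0.5633, -0.2028, 0.3169]
ee_rot: [0.656, 0.754, -0.008, -0.017]
ft_force: [-0.4, 0.2, 0.2]
grip_width: 1.001
```

```bash
python3 - <<'E'
from h import *
from workcell import cams
import pickle
plan([.5696,-.2167,.33],96.3)
c=cams.camera("wrist"); pickle.dump(c,open("w13.pkl","wb"))
cv2.imwrite("pics/w13.png",c["color"][:,:,::-1])
E
```

```text
t 16.65 pos [ 0.5633 -0.2028  0.3169] xang 97.96 tilt [-0.0355  0.0104 -0.9993] q7 2.065 F [-0.43  0.25  0.17] T [-0.01 -0.06  0.01] w 1.001
 shift units tool: [-0.288  0.077 -0.268]
 turn units: [-0.389 -0.169  0.336]
```

View pics/w13.png

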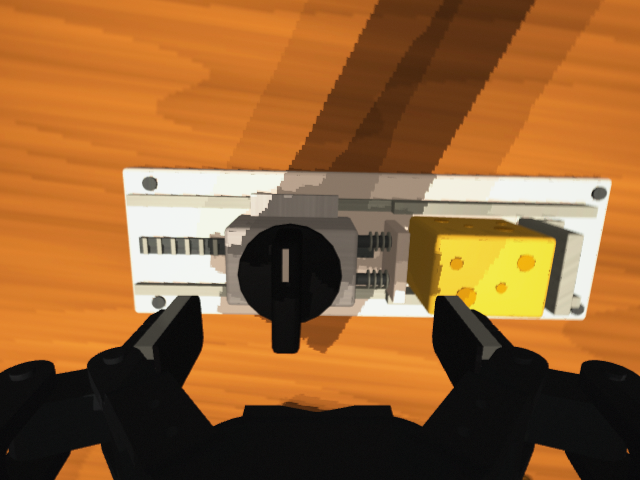

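Request:
{"op": "servo_tool", "data": {"motion": [[[-0.15,0.04,-0.13,-0.2,-0.08,0.17],[-0.14,0.04,-0.13,-0.2,-0.08,0.17],[0,0,0,0,0,0],[0,0,0,0,0,0]]]}}

```text
clock: 17.1
position: [0.57, -0.2174, 0.3296]
ee_rot: [0.669, 0.743, 0.001, 0.001]
ft_force: [0.9, 0.5, -0.8]
grip_width: 1.002
```

```bash
python3 - <<'E'
from h import *
from workcell import cams
import pickle
plan([.5696,-.2167,.29],96.3)
c=cams.camera("wrist"); pickle.dump(c,open("w14.pkl","wb"))
cv2.imwrite("pics/w14.png",c["color"][:,:,::-1])
E
```

```text
t 17.1 pos [ 0.57   -0.2174  0.3296] xang 96.01 tilt [ 2.5e-03  5.0e-04 -1.0e+00] q7 2.054 F [ 0.9   0.52 -0.84] T [0.04 0.   0.01] w 1.002
 shift units tool: [ 0.015 -0.009  0.791]
 turn units: [ 0.03  -0.002 -0.059]
```

View pics/w14.png

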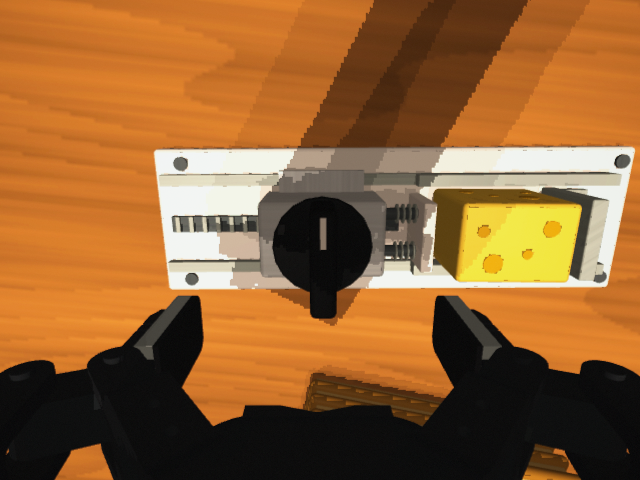

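```bash
python3 - <<'E'
from h import *
import pickle
c=pickle.load(open("w14.pkl","rb")); 
w=cv2.cvtColor(np.ascontiguousarray(c["color"]),cv2.COLOR_RGB2HSV)
m=(w[...,2]<45).astype(np.uint8); m[:180]=0; m[290:]=0; m[:,:265]=0; m[:,380:]=0
cs,_=cv2.findContours(m,cv2.RETR_EXTERNAL,cv2.CHAIN_APPROX_NONE); k=max(cs,key=cv2.contourArea)
(x,y),r=cv2.minEnclosingCircle(k); x0=k[:,0,0].min();x1=k[:,0,0].max();print(x,y,r,x0,x1,k[:,0,1].min())
print(plane(c,[((x0+x1)/2,243)],.080), plane(c,[(x0,243),(x1,243)],.080), "bar", plane(c,[(311,310),(336,310)],.116),plane(c,[(310,318),(336,318)],.116))
E
```

```text
322.0 244.46774291992188 49.59288787841797 273 371 196
[[ 0.56645366 -0.21596523  0.08      ]] [[ 0.56946362 -0.24465689  0.08      ]
 [ 0.56344351 -0.18727183  0.08      ]] bar [[ 0.5925407  -0.21928618  0.116     ]
 [ 0.59119509 -0.20645393  0.116     ]] [[ 0.59711047 -0.21934815  0.116     ]
 [ 0.59570272 -0.20592256  0.116     ]]
```

Request:
{"op": "servo_tool", "data": {"motion": [[[0.03,-0.01,0.2,0.03,0,-0.06],[0,0,0.3,0,0,0],[0,0,0.3,0,0,0],[0,0,0.25,0,0,0],[0,0,0.15,0,0,0],[0,0,0,0,0,0],[0,0,0,0,0,0]]]}}

```text
clock: 17.85
position: [0.5684, -0.2147, 0.2619]
ee_rot: [0.667, 0.745, -0.001, -0.002]
ft_force: [-0.3, -0.5, 0.3]
grip_width: 1.002
```

```bash
python3 - <<'E'
from h import *
plan([.5695,-.2158,.260],96.3)
E
```

```text
t 17.85 pos [ 0.5684 -0.2147  0.2619] xang 96.37 tilt [-0.0044  0.0014 -1.    ] q7 2.072 F [-0.32 -0.47  0.28] T [ 0.04 -0.02 -0.01] w 1.002
 shift units tool: [-0.025  0.02   0.037]
 turn units: [-0.049 -0.022  0.015]
```

Request:
{"op": "servo_tool", "data": {"motion": [[[-0.02,0.02,0.04,-0.05,-0.02,0.01],[0,0,0,0,0,0],[0,0,0,0,0,0]]]}}

```text
clock: 18.15
position: [0.57, -0.2158, 0.261]
ee_rot: [0.667, 0.745, 0.001, 0.001]
ft_force: [0.3, 0.1, 0.1]
grip_width: 0.998
```

Request:
{"op": "servo_tool", "data": {"motion": [[[0,0,0,0,0,0],[0,0,0,0,0,0],[0,0,0,0,0,0],[0,0,0,0,0,0],[0,0,0,0,0,0],[0,0,0,0,0,0],[0,0,0,0,0,0],[0,0,0,0,0,0],[0,0,0,0,0,0],[0,0,0,0,0,0]]], "jaw": 255, "force": 80}}

```text
clock: 19.15
position: [0.5703, -0.2149, 0.2623]
ee_rot: [0.667, 0.745, 0.002, 0.001]
ft_force: [-1.5, 0.7, 1.6]
grip_width: 0.148
```

```bash
python3 - <<'E'
from h import *
plan([.5695,-.2158,.260],96.3)
from workcell import cams
c=cams.camera("wrist"); cv2.imwrite("pics/w15.png",c["color"][:,:,::-1])
E
```

```text
t 19.15 pos [ 0.5703 -0.2149  0.2623] xang 96.36 tilt [ 0.0035  0.0012 -1.    ] q7 2.073 F [-1.48  0.72  1.6 ] T [-0.06  0.14 -0.01] w 0.148
 shift units tool: [-0.016 -0.017  0.046]
 turn units: [ 0.041 -0.009  0.011]
```

View pics/w15.png

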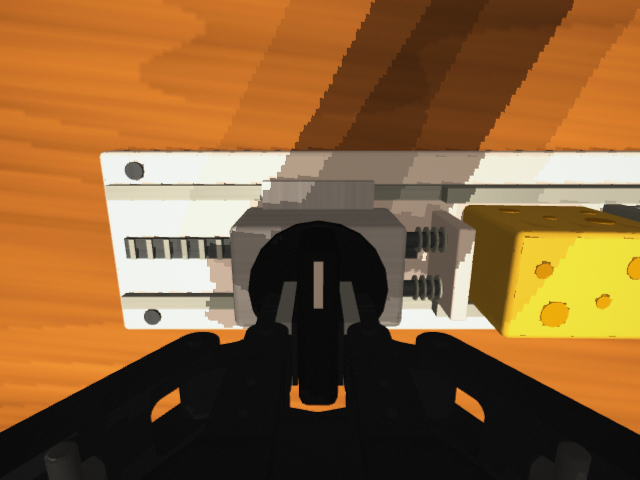

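Request:
{"op": "servo_tool", "data": {"motion": [[[0.01,0,0,0,0,0.5],[0.01,0,0,0,0,0.5],[0.01,0,0,0,0,0.5],[0.01,0,0,0,0,0.5]]]}}

```text
clock: 19.6
position: [0.5701, -0.2129, 0.2623]
ee_rot: [0.73, 0.683, 0.001, 0.001]
ft_force: [-1.3, 1.1, 1.9]
grip_width: 0.147
```

```bash
cat > wind.py <<'E'
from h import *
import sys
def wind(th_t,n):
    o,M=pose(); a=np.degrees(np.arctan2(M[1,0],M[0,0])); th=np.radians((96.36-a)%360); 
    gy=np.array([-np.sin(np.radians(6.3)),np.cos(np.radians(6.3)),0])
    K0=np.array([.5701,-.2152,.2615])
    err=K0+.012*th*gy-o["position"]
    print("t",round(o["clock"],2),"theta",th.round(3),"errmm guide x,y,z",(err@np.array([gy[1],-gy[0],0])*1e3).round(2),(err@gy*1e3).round(2),(err[2]*1e3).round(2),"tilt",M[:2,2].round(4),"F",o["ft_force"].round(1),"T",o["torque"].round(3),"q7",o["joint_pos"][6].round(2),"w",round(o["grip_width"],3))
    tx=np.radians(96.36-np.degrees(th_t)); xt=np.array([np.cos(tx),np.sin(tx),0]); z=np.array([0,0,-1.]); T=np.c_[xt,np.cross(z,xt),z]
    rv=np.degrees(R.from_matrix(M.T@T).as_rotvec())/5
    d=M.T@(K0+.012*th_t*gy-o["position"])/.05
    print(" total shift",d.round(3),"turn",rv.round(3)," per row",(d/n).round(3),(rv/n).round(3))
    th_m=(th+th_t)/2
    print(" corr now",(M.T@err/.05).round(3),"feed/row",((th_t-th)*.012/.05/n*np.array([np.cos(th_m),-np.sin(th_m)])).round(4))
wind(float(sys.argv[1]),int(sys.argv[2]))
E
python3 wind.py 0.5 8
```

```text
t 19.6 theta 0.178 errmm guide x,y,z -0.28 -0.13 -0.79 tilt [0.0029 0.0007] F [-1.3  1.1  1.9] T [-0.087  0.333  0.331] q7 1.9 w 0.147
 total shift [ 0.072 -0.019  0.016] turn [ 0.031 -0.015  3.687]  per row [ 0.009 -0.002  0.002] [ 0.004 -0.002  0.461]
 corr now [-0.004 -0.005  0.016] feed/row [ 0.0091 -0.0032]
```

Request:
{"op": "servo_tool", "data": {"motion": [[[0.01,-0.002,0.002,0,0,0.5],[0.01,-0.003,0.002,0,0,0.5],[0.01,-0.003,0.002,0,0,0.5],[0.01,-0.004,0.002,0,0,0.5],[0.009,-0.004,0,0,0,0.5],[0.009,-0.005,0,0,0,0.5],[0.009,-0.005,0,0,0,0.5],[0.009,-0.005,0,0,0,0.5]]]}}

```text
clock: 20.4
position: [0.5696, -0.2087, 0.2623]
ee_rot: [0.841, 0.541, 0.001, 0.001]
ft_force: [-1.3, 0.8, 0.4]
grip_width: 0.149
```

```bash
python3 wind.py 0.95 10
```

```text
t 20.4 theta 0.538 errmm guide x,y,z -0.21 -0.09 -0.79 tilt [ 0.0025 -0.001 ] F [-1.3  0.8  0.4] T [-0.123  0.301  0.336] q7 1.56 w 0.149
 total shift [ 0.081 -0.053  0.016] turn [ 0.03  -0.008  4.724]  per row [ 0.008 -0.005  0.002] [ 0.003 -0.001  0.472]
 corr now [-0.004 -0.003  0.016] feed/row [ 0.0073 -0.0067]
```

Request:
{"op": "servo_tool", "data": {"motion": [[[0.008,-0.006,0,0,0,0.5],[0.008,-0.006,0,0,0,0.5],[0.008,-0.006,0,0,0,0.5],[0.007,-0.007,0,0,0,0.5],[0.007,-0.007,0,0,0,0.5],[0.007,-0.007,0,0,0,0.5],[0.007,-0.007,0,0,0,0.5],[0.006,-0.008,0,0,0,0.5],[0.006,-0.008,0,0,0,0.5],[0.006,-0.008,0,0,0,0.5]]]}}

```text
clock: 21.4
position: [0.5689, -0.2033, 0.2623]
ee_rot: [0.94, 0.341, 0.0, 0.002]
ft_force: [-0.8, -0.0, 1.6]
grip_width: 0.143
```

```bash
python3 wind.py 1.4 10
```

```text
t 21.4 theta 0.987 errmm guide x,y,z -0.13 -0.07 -0.81 tilt [ 0.0012 -0.0028] F [-0.8 -0.   1.6] T [-0.062  0.345  0.334] q7 1.13 w 0.143
 total shift [ 0.052 -0.083  0.016] turn [3.500e-02 3.000e-03 4.735e+00]  per row [ 0.005 -0.008  0.002] [0.004 0.    0.473]
 corr now [-0.003 -0.     0.016] feed/row [ 0.0037 -0.0092]
```

Request:
{"op": "servo_tool", "data": {"motion": [[[0.005,-0.009,0,0,0,0.5],[0.005,-0.009,0,0,0,0.5],[0.005,-0.009,0,0,0,0.5],[0.004,-0.009,0,0,0,0.5],[0.004,-0.009,0,0,0,0.5],[0.003,-0.01,0,0,0,0.5],[0.003,-0.01,0,0,0,0.5],[0.002,-0.01,0,0,0,0.5],[0.002,-0.01,0,0,0,0.5],[0.002,-0.01,0,0,0,0.5]]]}}

```text
clock: 22.4
position: [0.5682, -0.1979, 0.2623]
ee_rot: [0.992, 0.123, -0.001, 0.002]
ft_force: [-1.1, 0.2, 1.9]
grip_width: 0.145
```

```bash
python3 wind.py 1.65 6
python3 - <<'E'
from h import *
from workcell import cams
c=cams.camera("wrist"); cv2.imwrite("pics/w16.png",c["color"][:,:,::-1])
c=cams.camera("side")["color"][:,:,::-1]
cv2.imwrite(f"pics/side16.png",cv2.resize(c[240:400,320:480],None,fx=3.6,fy=3.6,interpolation=cv2.INTER_CUBIC))
E
```

```text
t 22.4 theta 1.436 errmm guide x,y,z -0.03 -0.21 -0.82 tilt [-0.0005 -0.0043] F [-1.1  0.2  1.9] T [0.054 0.371 0.318] q7 0.71 w 0.145
 total shift [ 0.006 -0.047  0.016] turn [0.048 0.013 2.454]  per row [ 0.001 -0.008  0.003] [0.008 0.002 0.409]
 corr now [-0.001  0.004  0.016] feed/row [ 0.0002 -0.0086]
```

View pics/w16.png

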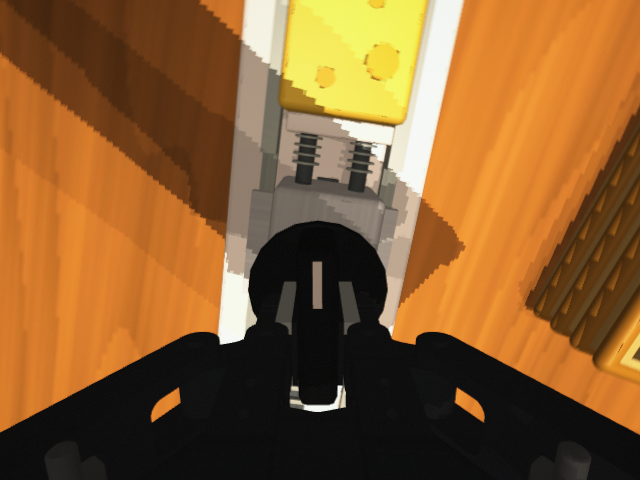

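View pics/side16.png

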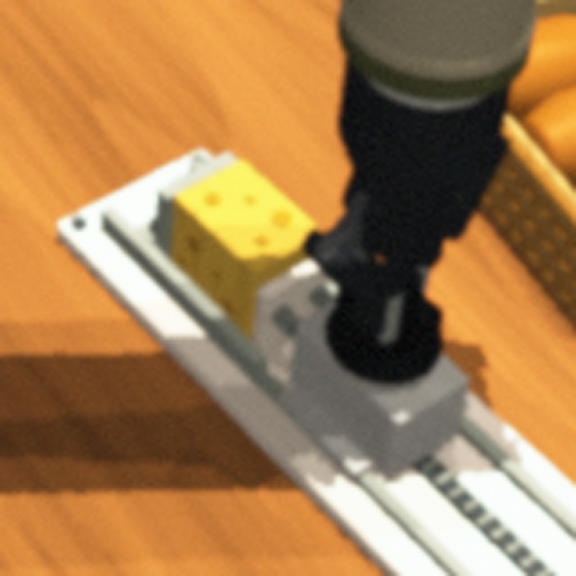

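Request:
{"op": "servo_tool", "data": {"motion": [[[0.001,-0.009,0,0,0,0.5],[0.001,-0.009,0,0,0,0.5],[0,-0.009,0,0,0,0.5],[0,-0.009,0,0,0,0.4]]]}}

```text
clock: 22.9
position: [0.5679, -0.196, 0.2623]
ee_rot: [0.999, 0.041, -0.001, 0.002]
ft_force: [-0.9, 0.8, 0.7]
grip_width: 0.149
```

```bash
python3 wind.py 1.7 4
```

```text
t 22.9 theta 1.599 errmm guide x,y,z 0.05 -0.16 -0.82 tilt [-0.0011 -0.0042] F [-0.9  0.8  0.7] T [-0.043  0.291  0.361] q7 0.55 w 0.149
 total shift [ 0.    -0.021  0.016] turn [0.048 0.015 1.158]  per row [ 0.    -0.005  0.004] [0.012 0.004 0.29 ]
 corr now [0.001 0.003 0.016] feed/row [-0.0005 -0.006 ]
```

Request:
{"op": "servo_tool", "data": {"motion": [[[0,-0.008,0,0,0,0.4],[0,-0.008,0,0,0,0.4],[-0.001,-0.008,0,0,0,0.4]]]}}

```text
clock: 23.2
position: [0.5677, -0.1947, 0.2623]
ee_rot: [1.0, -0.01, -0.001, 0.002]
ft_force: [-0.2, -0.7, 1.7]
grip_width: 0.147
```

```bash
python3 wind.py 1.8 4
```

```text
t 23.2 theta 1.702 errmm guide x,y,z 0.09 -0.2 -0.81 tilt [-0.0017 -0.0043] F [-0.2 -0.7  1.7] T [0.087 0.309 0.325] q7 0.46 w 0.147
 total shift [-0.001 -0.02   0.016] turn [0.05  0.016 1.12 ]  per row [-0.    -0.005  0.004] [0.012 0.004 0.28 ]
 corr now [0.002 0.004 0.016] feed/row [-0.0011 -0.0058]
```

Request:
{"op": "servo_tool", "data": {"motion": [[[-0.001,-0.007,0,0,0,0.35],[-0.001,-0.007,0,0,0,0.35],[-0.001,-0.007,0,0,0,0.35]]]}}

```text
clock: 23.5
position: [0.5676, -0.1936, 0.2623]
ee_rot: [0.998, -0.057, -0.001, 0.002]
ft_force: [-0.8, 0.4, 2.0]
grip_width: 0.149
```

```bash
python3 wind.py 1.85 4
```

```text
t 23.5 theta 1.796 errmm guide x,y,z 0.1 -0.17 -0.81 tilt [-0.0019 -0.0042] F [-0.8  0.4  2. ] T [0.158 0.419 0.319] q7 0.37 w 0.149
 total shift [-0.    -0.01   0.016] turn [0.05  0.015 0.614]  per row [-0.    -0.002  0.004] [0.013 0.004 0.154]
 corr now [0.003 0.003 0.016] feed/row [-0.0008 -0.0031]
```

Request:
{"op": "servo_tool", "data": {"motion": [[[-0.002,-0.006,0,0,0,0.3],[-0.002,-0.006,0,0,0,0.3],[-0.002,-0.006,0,0,0,0.3]]]}}

```text
clock: 23.8
position: [0.5674, -0.1926, 0.2623]
ee_rot: [0.995, -0.099, -0.001, 0.002]
ft_force: [-1.5, 0.7, 2.0]
grip_width: 0.151
```

```bash
python3 wind.py 1.9 4
```

```text
t 23.8 theta 1.881 errmm guide x,y,z 0.17 -0.22 -0.8 tilt [-0.002  -0.0042] F [-1.5  0.7  2. ] T [0.183 0.38  0.392] q7 0.29 w 0.151
 total shift [ 0.003 -0.001  0.016] turn [0.052 0.013 0.22 ]  per row [ 0.001 -0.     0.004] [0.013 0.003 0.055]
 corr now [0.005 0.003 0.016] feed/row [-0.0004 -0.0011]
```

```bash
cat > avg.py <<'E'
from h import *
from workcell import cams,status
import sys
T=[]
for i in range(5):
    c=cams.camera("side" if i else "wrist")
    if i==0: cv2.imwrite(f"pics/{sys.argv[1]}.png",c["color"][:,:,::-1])
    T.append(status.get_obs()["torque"][2])
print("Tz",np.round(T,3),np.mean(T).round(3))
cv2.imwrite(f"pics/{sys.argv[1]}s.png",cv2.resize(c["color"][270:360,350:450,::-1],None,fx=6,fy=6,interpolation=cv2.INTER_CUBIC))
E
python3 avg.py a1
```

```text
Tz [ 0.296  0.14   0.062  0.108 -0.009] 0.119
```

View pics/a1s.png

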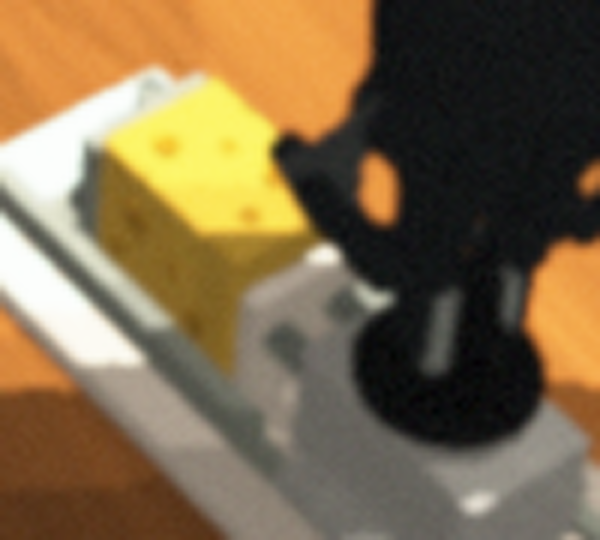

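View pics/a1.png

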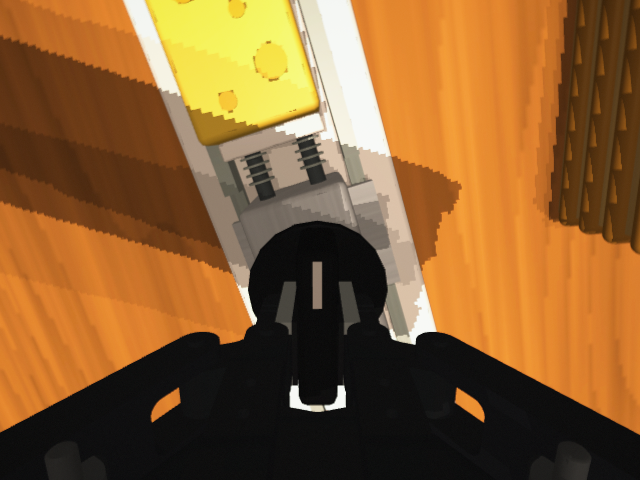

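Request:
{"op": "servo_tool", "data": {"motion": [[[-0.002,-0.005,0,0,0,0.3],[-0.002,-0.005,0,0,0,0.3],[-0.002,-0.005,0,0,0,0.3]]]}}

```text
clock: 24.35
position: [0.5673, -0.1917, 0.2623]
ee_rot: [0.99, -0.14, -0.001, 0.002]
ft_force: [-1.2, 0.4, 1.4]
grip_width: 0.145
```

```bash
python3 wind.py 2.05 3; python3 avg.py a2
```

```text
t 24.35 theta 1.962 errmm guide x,y,z 0.22 -0.14 -0.79 tilt [-0.0021 -0.0038] F [-1.2  0.4  1.4] T [0.192 0.501 0.461] q7 0.21 w 0.145
 total shift [-0.003 -0.019  0.016] turn [0.049 0.009 1.009]  per row [-0.001 -0.006  0.005] [0.016 0.003 0.336]
 corr now [0.005 0.001 0.016] feed/row [-0.003  -0.0064]
Tz [0.3   0.139 0.081 0.129 0.022] 0.134
```

```bash
python3 - <<'E'
import cv2,numpy as np
a=[cv2.imread(f"pics/{n}.png") for n in("w16","a1","a2")]
# rotate each about knob image centre so that guide is vertical
out=[]
for im,th in zip(a,(1.436,1.881,1.962)):
    M=cv2.getRotationMatrix2D((318,290),-np.degrees(1.571-th)*1.0,1)
    r=cv2.warpAffine(im,M,(640,480),flags=cv2.INTER_CUBIC); out.append(cv2.resize(r[60:320,215:421],None,fx=1.29,fy=2,interpolation=cv2.INTER_CUBIC))
cv2.imwrite("pics/cmp.png",np.hstack(out))
print(np.hstack(out).shape)
E
```

```text
(520, 798, 3)
```

View pics/cmp.png

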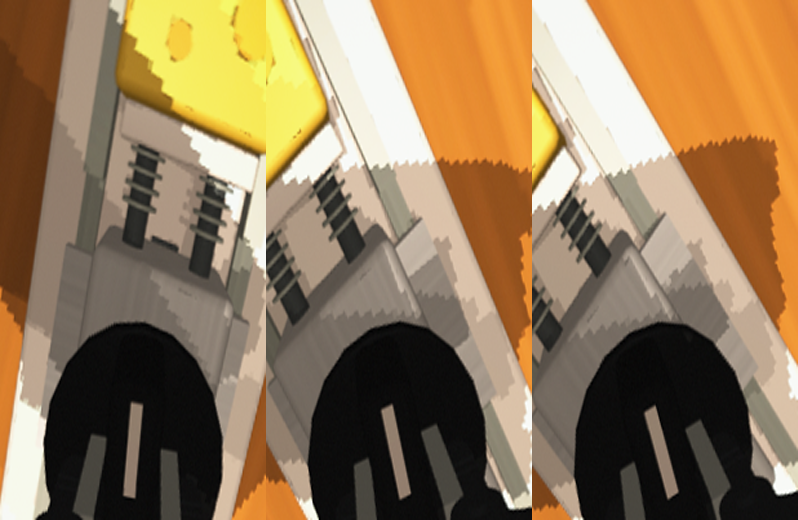

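```bash
python3 - <<'E'
import cv2,numpy as np
a=cv2.imread("pics/w16.png")[90:210,260:420]; b=cv2.imread("pics/a2.png")[90:240,130:330]
cv2.imwrite("pics/z1.png",cv2.resize(a,None,fx=5,fy=5,interpolation=cv2.INTER_CUBIC)); cv2.imwrite("pics/z2.png",cv2.resize(b,None,fx=4,fy=4,interpolation=cv2.INTER_CUBIC))
E
```

```text
(no output)
```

View pics/z1.png

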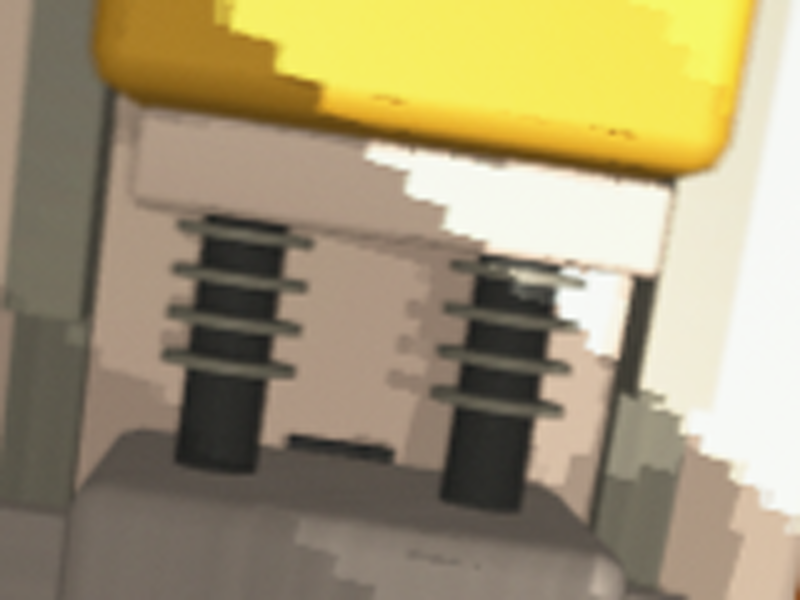

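View pics/z2.png

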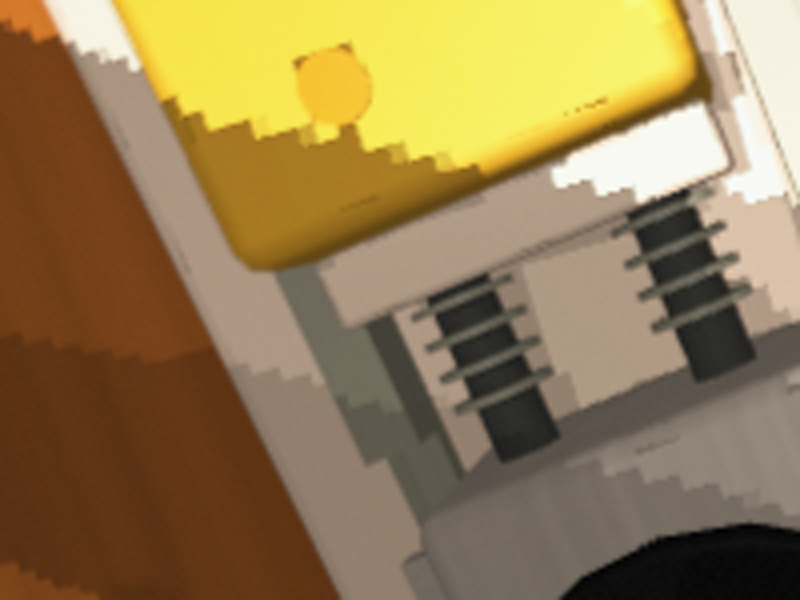

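```bash
python3 - <<'E'
from h import *
from workcell import cams
c=cams.camera("wrist"); o,M=pose(); E=c["extrinsics"]
Rc=M.T@E[:3,:3]; tc=M.T@(E[:3,3]-o["position"])
gy=np.array([-np.sin(np.radians(6.3)),np.cos(np.radians(6.3)),0])
def meas(px,pos,Mt):
    c2=dict(c); E2=np.eye(4); E2[:3,:3]=Mt@Rc; E2[:3,3]=Mt@tc+pos; c2["extrinsics"]=E2
    Q=plane(c2,px,.062); return ((Q-pos)@gy*1e3).round(2), np.linalg.norm(Q[1]-Q[0])
un=lambda q,x,y,s:(np.array(q,float)+.5)/s-.5+[x,y]
def Mt(th,tilt):
    a=np.radians(96.36)-th; z=np.array([tilt[0],tilt[1],-1.]);z/=np.linalg.norm(z)
    x=np.array([np.cos(a),np.sin(a),0]);x-=z*(x@z);x/=np.linalg.norm(x); return np.c_[x,np.cross(z,x),z]
print(meas(un([(135,205),(660,275)],260,90,5),np.array([.5682,-.1979,.2623]),Mt(1.436,(-.0005,-.0043))))
print("a2",meas(un([(345,327),(733,168)],130,90,4),o["position"],M))
print("front a2",meas(un([(318,262),(710,100)],130,90,4),o["position"],M))
E
```

```text
(array([62.65, 62.99]), np.float64(0.04494386576596708))
a2 (array([61.22, 60.67]), np.float64(0.04528806367704665))
front a2 (array([68.53, 67.91]), np.float64(0.0452985423746691))
```

Torque suggests about 9–11 N, and the spring shortening of about 1.9 mm suggests about 8–9 N. One small nudge more.

Request:
{"op": "servo_tool", "data": {"motion": [[[-0.001,-0.003,0,0,0,0.2],[-0.001,-0.003,0,0,0,0.25]]]}}

```text
clock: 24.85
position: [0.5672, -0.1913, 0.2623]
ee_rot: [0.987, -0.159, -0.001, 0.002]
ft_force: [-1.9, 0.9, 2.5]
grip_width: 0.151
```

```bash
python3 wind.py 2.05 3; python3 avg.py a3; python3 wind.py 2.05 3
```

```text
t 24.85 theta 2.0 errmm guide x,y,z 0.24 -0.09 -0.8 tilt [-0.0022 -0.0034] F [-1.9  0.9  2.5] T [0.351 0.582 0.481] q7 0.18 w 0.151
 total shift [ 0.    -0.011  0.016] turn [0.045 0.011 0.567]  per row [ 0.    -0.004  0.005] [0.015 0.004 0.189]
 corr now [ 0.005 -0.     0.016] feed/row [-0.0017 -0.0036]
Tz [0.333 0.303 0.258 0.222 0.169] 0.257
t 25.1 theta 1.999 errmm guide x,y,z 0.22 -0.12 -0.81 tilt [-0.0022 -0.0034] F [-1.9  2.4  3.1] T [0.474 0.677 0.169] q7 0.18 w 0.15
 total shift [-0.    -0.011  0.016] turn [0.045 0.01  0.583]  per row [-0.    -0.004  0.005] [0.015 0.003 0.194]
 corr now [0.005 0.    0.016] feed/row [-0.0018 -0.0037]
```

Request:
{"op": "servo_tool", "data": {"motion": [[[0,0,0,0,0,0],[0,0,0,0,0,0],[0,0,0,0,0,0],[0,0,0,0,0,0],[0,0,0,0,0,0],[0,0,0,0,0,0],[0,0,0,0,0,0],[0,0,0,0,0,0]]], "jaw": 0}}

```text
clock: 25.9
position: [0.5676, -0.1921, 0.2622]
ee_rot: [0.987, -0.159, 0.0, 0.002]
ft_force: [-0.2, -0.5, 0.2]
grip_width: 0.996
```

Request:
{"op": "servo_tool", "data": {"motion": [[[0,0,-0.2,0,0,0],[0,0,-0.4,0,0,0],[0,0,-0.5,0,0,0],[0,0,-0.5,0,0,0],[0,0,-0.4,0,0,0],[0,0,-0.2,0,0,0],[0,0,0,0,0,0],[0,0,0,0,0,0]]]}}

```text
clock: 26.7
position: [0.567, -0.192, 0.3794]
ee_rot: [0.987, -0.159, 0.001, 0.003]
ft_force: [-0.1, 0.5, 0.0]
grip_width: 0.999
```

```bash
python3 - <<'E'
from h import *
from workcell import cams
import pickle
plan([.5696,-.2167,.36])
c=cams.camera("wrist"); pickle.dump(c,open("w20.pkl","wb")); cv2.imwrite("pics/w20.png",c["color"][:,:,::-1])
for n in("side","scene"): cv2.imwrite(f"pics/{n}20.png",cams.camera(n)["color"][:,:,::-1])
E
```

```text
t 26.7 pos [ 0.567  -0.192   0.3794] xang -18.34 tilt [ 5.0e-04 -5.3e-03 -1.0e+00] q7 0.116 F [-0.14  0.5   0.04] T [0.01 0.01 0.01] w 0.999
 shift units tool: [0.204 0.451 0.39 ]
```

View pics/w20.png

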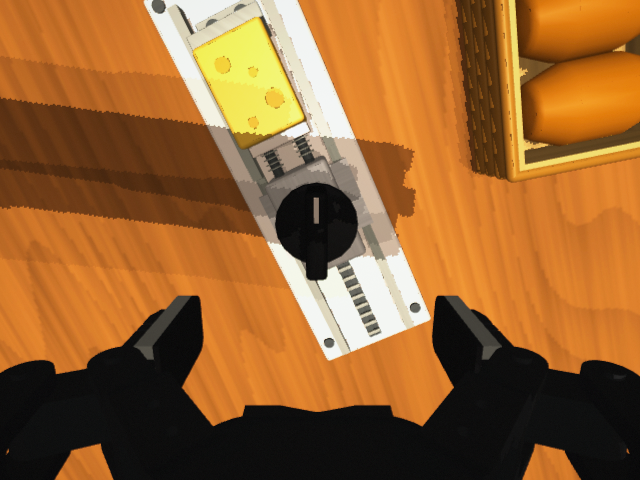

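View pics/side20.png

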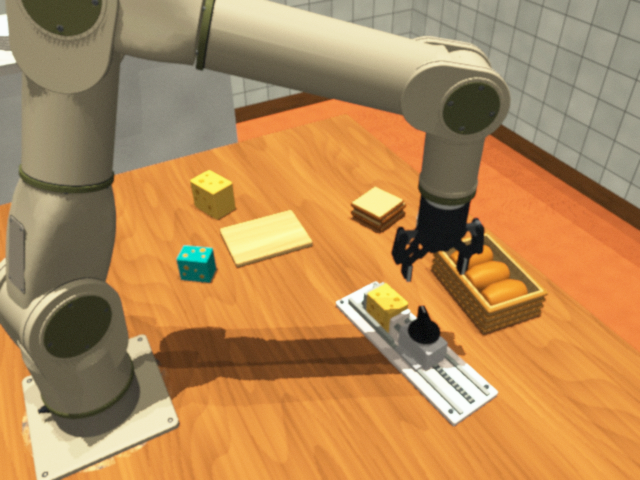

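The cheese sits against the end plate with no visible gap (plate's lower edge at row ~45). The knob is free and pointing up the picture at (316,225), and the basket, jar and bread haven't moved. One last number: pad face to knob axis.

```bash
python3 - <<'E'
from h import *
import pickle
c=pickle.load(open("w20.pkl","rb"))
im=c["color"][:,:,::-1]
cv2.imwrite("pics/z3.png",cv2.resize(im[0:270,150:380],None,fx=2.2,fy=2.2,interpolation=cv2.INTER_CUBIC))
w=cv2.cvtColor(np.ascontiguousarray(c["color"]),cv2.COLOR_RGB2HSV)
m=((w[...,0]>22)&(w[...,0]<35)&(w[...,1]>150)&(w[...,2]>120)).astype(np.uint8); m[160:]=0; m[:,:180]=0; m[:,315:]=0
m=cv2.morphologyEx(m,cv2.MORPH_CLOSE,np.ones((7,7)))
k=max(cv2.findContours(m,cv2.RETR_EXTERNAL,cv2.CHAIN_APPROX_NONE)[0],key=cv2.contourArea)
P=plane(c,k[:,0,:],.078)[:,:2]
G=np.array([.5594,-.1243]); a=np.radians(6.3); gx=np.array([np.cos(a),np.sin(a)]); gy=np.array([-gx[1],gx[0]])
r=cv2.minAreaRect((P*1000).astype(np.float32)); print(r, "guide xy mm",(np.array(r[0])/1000-G)@gx*1e3,(np.array(r[0])/1000-G)@gy*1e3)
E
```

```text
((554.5911254882812, -88.91385650634766), (47.31817626953125, 67.67587280273438), 6.833544731140137) guide xy mm -0.8967594258872084 35.70014352849151
```

View pics/z3.png

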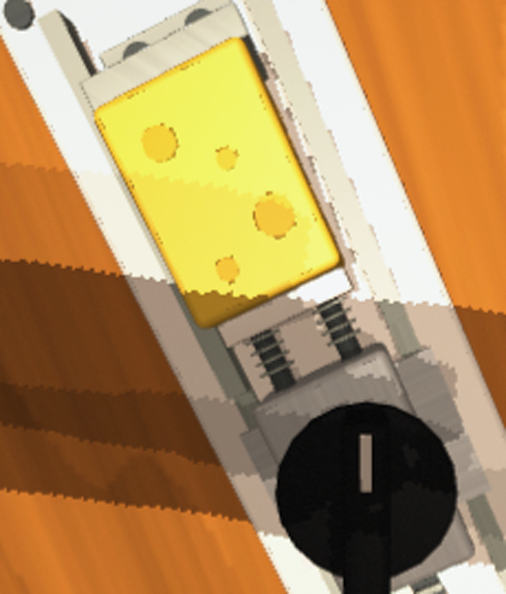

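```bash
python3 -c "
from workcell import order
print(order.hand_in())"
```

```text
the job is handed in; nothing more can be done
None
```

I set the small yellow cheese upright in the channel and let it go. I then wound the knob about 2.0 rad clockwise in one grip, moving along with the carriage. The knob is released, the arm is raised clear, and the job was handed in at about 27 s of the 72 s allowed.

**Last checks**
- **Cheese position:** it is 0.9 mm off the guide's centre line and within 0.6° of straight. In the pictures it stands upright with no gap at the end plate.
- **Pad pressure:** the last torque reading while winding was 0.48 N m, or about 12 N. The carriage's travel against the measured plate suggests about 9.5 N. I did not measure the springs again after the last small turn; before it, they had shortened by about 1.9 mm, or about 8–9 N. These differ by a few newtons, but all lie within 5–18 N and well below 25 N.
- **Other objects:** by eye, the jar, bread and basket stand where they were. The hand feels no force.

**What went off plan:** the first descent stopped about 7 mm high with a slight tilt. That left the cheese gripped higher and about 8 mm off centre, which I measured and allowed for when placing it.

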